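Scoop ferrite cores from the stock tray into the parts bin

TASK

Use the aluminium scoop to move all five black ferrite cores from the light grey tray into the blue parts bin: run the scoop's lip along the tray floor under the cores, lift them out and tip them into the bin from close above it, because dropped ferrite chips. Do not touch the cores with the gripper, leave the bin upright and the jar, bottle, spool and suction cup where they stand, and at the end lay the scoop flat on the desk and let go of it.

Things in the scene. Friction and masses are not known exactly. Their poses are not given: they have to be found in the camera images.
- scoop: Aluminium hand scoop, 0.16 kg, lying open side up. Origin: under the flat pan, z up, x from handle to nose. Pan: rear wall at x -53 mm (40 high), lip at +58; floor 2 mm thick, bevelled from +40 to a knife edge; 72 mm wide outside at the rear, 80 at the lip; 2 mm sides 38 high at the rear, from x -15 falling to nothing at the lip. Centre of mass about 20 mm behind the origin.
- scoop_grip (a point): Where to grip the scoop: on the axis of its black handle, at x -85 mm and z +58 mm of the scoop, same axes. The handle is a flat-sided bar 20 mm wide (y), 18 mm thick, from x -56 to -145 mm, its axis rising backwards from 53 to 67 mm above the underside; the fingers close along y.
- scoop_lip (a point): Middle of the scoop's sharp front lip, at x +58 mm and z 0 of the scoop; same axes.
- tray: Light grey open parts tray, fixed to the desk. Origin: middle of its underside, z up, x to its narrow end. 305 mm long outside, floor 3 mm, walls 26 mm high over the desk and 3 mm thick; inside 106 mm wide at the rear (-x), tapering evenly to 86 mm at the narrow end. The cores lie from x -19 to +145 mm; the rear is free for the 111 mm pan to be set down behind them.
- tray_end (a point): Middle of the foot of the tray's square end wall, at its narrow end: x +147 mm, z +3 mm of the tray, on the floor at the wall's inner face, which leans outward 20 degrees; same axes. Pushing the pan along the floor to this wall drives the cores onto it.
- bin: Blue parts bin, loose, 0.35 kg, 150 mm (x) by 120 mm (y) outside, walls and floor 3 mm. Origin: middle of its underside, z up. Back wall at +x and side walls 72 mm high; the front wall at -x (white label) is 40 mm high, the sides sloping down to it over the first 45 mm.
- core_1: One of five alike: clip-on ferrite core, a black block 40 mm long (x), 22 x 22 mm across, edges bevelled 3.5 mm, a bore showing at both ends; 45 g, slippery. Origin: middle of one 40 x 22 mm face, underneath at the start (z up). Lies in the narrow half of the tray, any way round; may roll over on the way.
- core_2: Clip-on ferrite core just like core_1.
- core_3: Clip-on ferrite core just like core_1.
- core_4: Clip-on ferrite core just like core_1.
- core_5: Clip-on ferrite core just like core_1.
- ipa_jar: Bystander: white screw-top plastic jar, 44 mm across, 45 mm high, upright, loose; origin in the middle of its underside. To be left alone.
- glue_bottle: Bystander: black bottle with a pointed nozzle, 32 mm across, 78 mm high, upright, loose; origin in the middle of its underside. To be left alone.
- solder_spool: Bystander: small black and silver spool, 52 mm across, 30 mm high, loose; origin in the middle of its underside. To be left alone.
- suction_cup: Bystander: red suction cup with a ring, 55 mm across, 45 mm high, loose; origin in the middle of its underside. To be left alone.
Things that resemble listed ones, but are neither listed nor needed, are in the scene too. What is shaped like the core_4 but orange or turquoise is not meant.

How it is judged:
By the outcome, as a careful person would: the job done as asked, in the order asked, and still so for the second after the job is handed in, with the robot touching nothing.
It also fails if it takes over 61 s, if anything falls off the work surface, if the arm or the gripper's body presses on something with over 40 N, if the wrist force passes 120 N, or if a joint passes its speed limit or range.

ROBOT

A 6-joint arm with a two-finger parallel gripper is mounted at the origin on a cart in front of the work surface, level with it; the furniture and walls round the work are solid. World frame = base frame: x ahead of the robot, y to its left, z up, the work surface at z = 0. Lengths are in m, angles in degrees, forces in N, time in s.
With the tool pointing down it reaches from about 0.3 to 0.85 m from the base axis. Payload 4.2 kg.
Tool frame: the origin (TCP) lies at the very end of the fingers, on their centre line; the grasp point (between the pads) lies r.grasp_offset behind it (r.grasp_offset is the distance from the TCP to the grasp point, in m); z points along the fingers, y is the direction in which the jaws open and shut (so a half turn about z gives the same grasp; the last joint's range is limited). The gripper opens to 91 mm and grips with 3 to 60 N. Pads are 32 mm wide; open, the fingers measure 118 mm over their backs; the gripper's body (76 mm by 178 mm) begins 60 mm behind the grasp point.
Start: joints at [66.349, 18.312, 89.639, -0, 72.044, -1.146], TCP at [0.22, 0.531, 0.189] pointing down, gripper open.
Joint ranges: [-177.97, 177.97], [-48.28, 115.42], [12.27, 149.76], [-77.06, 257.06], [2.81, 150.46], [-146.56, 146.56]. Speed limits (degrees/s): [147.25, 147.25, 180, 180, 180, 180].

INTERFACE

Orientations are given as a 3x3 rotation matrix whose columns are the frame's x, y, z axes.
In Python, from station import r gives the robot as it stands. The module is installed in compiled form; this text tells all that it offers.
- The arm moves only by the tool jog_arm, never from a script. Its argument "increments" is a list of rows, each an object of numbers: "tx", "ty", "tz": the shift along the tool's x, y, z in cm; "rx", "ry", "rz": the turn, a rotation vector about the tool's x, y, z in rad. In form: [{"tx": .., "ty": .., "tz": .., "rx": .., "ry": .., "rz": ..}, ...]. A call has 1 to 5 rows; each row shifts and turns the pose as measured when the row begins, along the tool's axes as they then stand; what a row does not reach is not made up. A row lasts 1/8 s, in which the tool goes at most 62.5 mm and 10.7 degrees, less where a joint would pass 70% of its speed; a pose out of reach is approached as far as the arm can. A call is refused whole if a number of a shift passes 6.25 or a number of a turn 0.188, either way. A call with a gripper value outside its range is refused whole. "claw" is the closure in counts, from 0 (fully open) to 255 (shut), set as the call begins (left out, the last holds). The fingers move at their own pace and stop on an object; the grip force is fixed at half the most. Time passes only in rows, so rows that do not move let the fingers close. It gives the time, the measured TCP pose, the force and the opening at its end, in the units of the state.
- r.sense(): the state, without advancing time (a new reading comes with each control period).
- r.get_image(name): name is "side" or "top"; returns a dict with "pixels" (420x560x3 uint8, red, green, blue), "z_map" (420x560 float32, m along the optical axis (not along the pixel's ray), 0 where there is no reading), "camera_matrix" (3x3 intrinsics, pixels), "R" (3x3) and "t" (3): a world point X has camera coordinates R X + t. Camera axes: x right, y down, z forward; pixel columns grow to the right and rows downward; lengths in m; the calibration is good to about 2 mm. A picture is of the moment at which its call begins.
- r.sign_off(): hands the job in, once; it reports no verdict.
Trained networks look in the newest picture that a camera, given by its name, has taken for a name from the list of things; names that differ only in an ending like _2 or _b are one class to them, and where a whole thing is asked for, a point or a joint stands for the part that bears it (a point fixed in the world has none). Each returns a list of dicts, best first, with "p" (0 to 1); they miss things now and then, are a little off and sometimes report something else, mostly with a low value. They report only what shows in the picture. A call takes as long as a camera call. They do not tell look-alikes from the thing itself.
- r.trace(camera, query): "mask" (420x560 bool, what is visible of it) and "rect" ([left, top, right, bottom] in pixels, round what is visible of it).
- r.place_of(camera, query): "centre" ([column, row] in pixels: a listed point, or the origin of a listed thing).
The state is a dict: "time_s": time; "joint_positions": joint angles; "dq": joint speeds; "joint_efforts": joint torques, N m; "tool_pos": TCP position; "tool_rot": TCP orientation; "ft_force": force on the tool from outside, world axes, zero at the start; "ft_torque": the same for the moment, N m; "gripper_width": finger opening in m.
Only numpy, scipy, OpenCV 4.12 (cv2) and the standard library are available. Lean on these libraries where they do the work, as an engineer would, in place of code of your own. Each camera call takes 0.05 s, during which the arm holds its last target. There are 200 camera calls.

## Working session

There is one attempt and no reset: what is moved stays moved. The work goes in short steps, Python scripts to look and compute and a tool call to move; the robot and the scene stay as the last step left them, time stands still between calls to the robot, and variables do not carry over. Pictures are saved under pics/ and viewed, about 8 in all and at most 12, crops included, and the job is handed in when it is done.

Besides the shell and the picture viewer there is one more tool, called after "Request:" in YAML: its name, and indented under it one key for each argument. jog_arm: Moves the arm, as the interface text tells. Its arguments: {"type":"object","properties":{"increments":{"type":"array","items":{"type":"object","properties":{"tx":{"type":"number"},"ty":{"type":"number"},"tz":{"type":"number"},"rx":{"type":"number"},"ry":{"type":"number"},"rz":{"type":"number"}}}},"claw":{"type":"number"}},"required":["increments"]}

```bash
mkdir -p pics
cat > h.py <<'E'
import numpy as np, cv2
from station import r
def w(im,u,v,z=None):
    K,R,t=im["camera_matrix"],np.array(im["R"]),np.array(im["t"])
    d=np.linalg.inv(K)@np.array([u,v,1.0]); c=-R.T@t; D=R.T@d
    if z is None: return c+D*im["z_map"][int(round(v)),int(round(u))]
    return c+D*(z-c[2])/D[2]
def px(im,X):
    c=np.array(im["R"])@np.array(X)+np.array(im["t"]); p=im["camera_matrix"]@c; return p[:2]/p[2]
def save(im,n): cv2.imwrite("pics/"+n,im["pixels"][:,:,::-1])
def cloud(im):
    v,u=np.mgrid[0:420,0:560]; K=im["camera_matrix"]; z=im["z_map"]
    P=np.stack([u,v,np.ones_like(u)],-1)@np.linalg.inv(K).T*z[...,None]
    return (P-np.array(im["t"]))@np.array(im["R"])
E
python3 - <<'E'
from h import *
s=r.sense(); print(s["time_s"],r.grasp_offset,s["tool_pos"],np.round(s["tool_rot"],3).tolist(),s["gripper_width"])
a=r.get_image("top"); b=r.get_image("side")
np.save("top0.npy",a,allow_pickle=True)
out=np.vstack([a["pixels"],b["pixels"]]); cv2.imwrite("pics/t0.png",a["pixels"][:,:,::-1]); cv2.imwrite("pics/s0.png",b["pixels"][:,:,::-1])
for c,im in(("top",a),("side",b)):
  print(c,"cam at",np.round(-np.array(im["R"]).T@im["t"],3))
  for q in ["scoop","scoop_grip","scoop_lip","tray","tray_end","bin","core_1"]:
    print(q,[(np.round(d["centre"]).tolist(),round(d["p"],2),np.round(w(im,*d["centre"]),3).tolist()) for d in r.place_of(c,q)][:8])
E
```

```text
0.0 0.0188 [0.21987587 0.53071582 0.18831316] [[-0.924, 0.383, -0.001], [0.383, 0.924, -0.002], [0.0, -0.002, -1.0]] 0.09118908083617032
top cam at [ 0.393 -0.112  1.303]
scoop [([348.0, 234.0], 0.95, [0.435, -0.322, 0.008])]
scoop_grip [([317.0, 234.0], 0.82, [0.435, -0.238, 0.062]), ([243.0, 168.0], 0.62, [0.601, -0.067, 0.026]), ([144.0, 137.0], 0.38, [0.683, 0.173, 0.031])]
scoop_lip [([373.0, 236.0], 0.71, [0.429, -0.384, 0.001])]
tray [([196.0, 179.0], 0.74, [0.577, 0.049, 0.023])]
tray_end [([258.0, 176.0], 0.66, [0.582, -0.104, 0.029]), ([377.0, 128.0], 0.24, [0.691, -0.395, 0.042])]
bin [([313.0, 162.0], 0.77, [0.617, -0.24, 0.002])]
core_1 [([210.0, 189.0], 0.74, [0.552, 0.015, 0.025]), ([352.0, 277.0], 0.68, [0.329, -0.322, 0.03]), ([222.0, 172.0], 0.63, [0.593, -0.014, 0.021]), ([231.0, 186.0], 0.62, [0.557, -0.036, 0.027]), ([196.0, 173.0], 0.49, [0.592, 0.049, 0.024]), ([267.0, 263.0], 0.44, [0.37, -0.12, 0.025])]
side cam at [-0.048 -1.154  0.655]
scoop [([302.0, 283.0], 0.76, [0.424, -0.338, 0.005])]
scoop_grip [([282.0, 197.0], 0.7, [0.565, 0.014, 0.027]), ([284.0, 238.0], 0.6, [0.432, -0.245, 0.064])]
scoop_lip [([318.0, 296.0], 0.96, [0.433, -0.39, 0.001])]
tray [([281.0, 199.0], 0.73, [0.556, 0.004, 0.027]), ([289.0, 212.0], 0.54, [0.539, -0.072, 0.024])]
tray_end [([306.0, 217.0], 0.95, [0.574, -0.101, 0.017])]
bin [([348.0, 245.0], 0.82, [0.572, -0.293, 0.032])]
core_1 [([236.0, 247.0], 0.69, [0.364, -0.126, -0.0]), ([290.0, 212.0], 0.68, [0.537, -0.078, 0.029]), ([256.0, 295.0], 0.67, [0.313, -0.348, 0.018]), ([301.0, 204.0], 0.66, [0.603, -0.019, 0.01]), ([278.0, 206.0], 0.52, [0.535, -0.02, 0.023]), ([287.0, 197.0], 0.43, [0.579, 0.017, 0.022]), ([311.0, 213.0], 0.41, [0.587, -0.101, 0.023])]
```

View pics/t0.png

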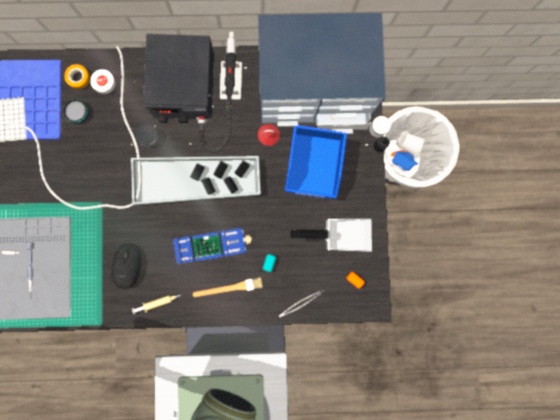

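View pics/s0.png

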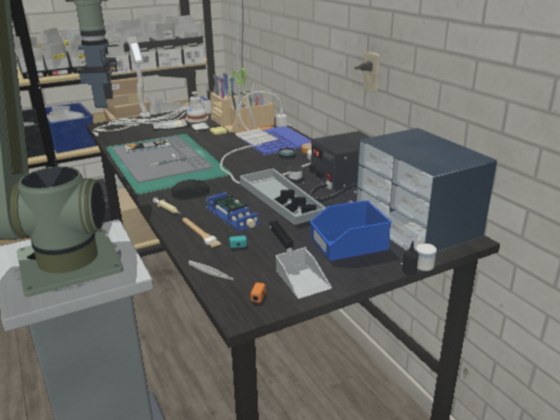

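```bash
cat > m.py <<'E'
from h import *
a=np.load("top0.npy",allow_pickle=True).item(); C=cloud(a)
px8=a["pixels"].astype(int)
V,U=np.mgrid[0:420,0:560]
def reg(l,t,R_,b): return (U>=l)&(U<=R_)&(V>=t)&(V<=b)
# tray rim
m=reg(125,148,268,210)&(C[...,2]>.017)&(C[...,2]<.033)&(px8.sum(-1)>300)
rect=cv2.minAreaRect((C[m][:,:2]*1000).astype(np.float32)); print("tray rim rect",rect,m.sum(), cv2.boxPoints(rect).tolist())
P=C[m]
# long walls: per y bins outer x
for y in np.arange(-.09,.20,.03):
    s=P[abs(P[:,1]-y)<.006]; print(round(y,3),np.round([s[:,0].min(),s[:,0].max(),s[s[:,0]<.575][:,0].mean(),s[s[:,0]>.575][:,0].mean()],4))
f=reg(140,165,190,195)&(C[...,2]<.012); print("floor z",np.median(C[f][:,2]), "desk z",np.median(C[reg(200,210,290,225)][:,2]))
# bin
m=reg(280,118,355,205)&(C[...,2]>.062)&(C[...,2]<.08)&(px8[...,2]>px8[...,0]+40)
rect=cv2.minAreaRect((C[m][:,:2]*1000).astype(np.float32)); print("bin rim",rect,m.sum(),np.round(cv2.boxPoints(rect)).tolist())
m=reg(280,118,355,205)&(C[...,2]>.03)&(C[...,2]<.08)&(px8[...,2]>px8[...,0]+40)
rect=cv2.minAreaRect((C[m][:,:2]*1000).astype(np.float32)); print("bin all",rect,m.sum(),np.round(cv2.boxPoints(rect)).tolist())
# scoop
m=reg(285,225,330,245)&(C[...,2]>.05)&(C[...,2]<.09)
rect=cv2.minAreaRect((C[m][:,:2]*1000).astype(np.float32)); print("handle",rect,m.sum(),np.round(C[m].mean(0),4))
m=reg(322,212,380,258)&(px8.sum(-1)>380)
rect=cv2.minAreaRect((C[m][:,:2]*1000).astype(np.float32)); print("pan",rect,m.sum(),np.round(cv2.boxPoints(rect)).tolist())
# cabinet
m=reg(258,12,388,130); Q=C[m]; Q=Q[Q[:,2]>.1]; print("cab min x",np.percentile(Q[:,0],1),"z max",Q[:,2].max(), "y",Q[:,1].min(),Q[:,1].max())
m=reg(258,100,390,135)&(C[...,2]>.02)&(C[...,2]<.2); Q=C[m];print("cab front low", np.percentile(Q[:,0],[1,10]))
for n,bx in dict(cup=(255,120,282,150),jar=(370,115,392,137),bottle=(372,136,392,152),board=(170,225,255,265)).items():
    m=reg(*bx)&(C[...,2]>.012); print(n,np.round(C[m].mean(0),3),C[m][:,2].max())
cr=cv2.resize(a["pixels"][105:270,120:400,::-1],None,fx=2.8,fy=2.8,interpolation=cv2.INTER_CUBIC); cv2.imwrite("pics/c0.png",cr)
E
python3 m.py
```

```text
tray rim rect ((582.265380859375, 50.796875), (112.9193115234375, 310.4184875488281), 1.786063313484192) 883 [[520.99560546875, 204.17098999023438], [530.670654296875, -106.09667205810547], [643.53515625, -102.57723999023438], [633.860107421875, 207.6904296875]]
-0.09 [0.5378 0.631  0.5402 0.6291]
-0.06 [0.5359 0.6315 0.5386 0.6219]
-0.03 [0.5357 0.6324 0.5467 0.6188]
0.0 [0.5321 0.6302 0.5351 0.6102]
0.03 [0.531  0.6317 0.5479 0.6117]
0.06 [0.5305 0.6316 0.5319 0.6044]
0.09 [0.5287 0.6325 0.5303 0.6306]
0.12 [0.5258 0.6333 0.5281 0.6312]
0.15 [0.5242 0.6342 0.5265 0.6318]
0.18 [0.5221 0.6319 0.5247 0.6308]
floor z 0.002201128782087934 desk z -0.0008285561536570693
bin rim ((622.0510864257812, -242.12857055664062), (125.70691680908203, 131.4321746826172), 80.27239990234375) 432 [[547.0, -293.0], [676.0, -315.0], [697.0, -191.0], [568.0, -169.0]]
bin all ((614.966552734375, -240.91360473632812), (125.70426940917969, 166.38693237304688), 80.27457427978516) 848 [[522.0, -289.0], [686.0, -317.0], [708.0, -193.0], [544.0, -165.0]]
handle ((437.5006103515625, -218.8849639892578), (88.17256164550781, 19.299301147460938), 88.72276306152344) 339 [ 0.4373 -0.2186  0.0676]
pan ((434.15484619140625, -246.9707489013672), (270.466796875, 83.94361877441406), 89.6920394897461) 1466 [[391.0, -382.0], [475.0, -382.0], [477.0, -112.0], [393.0, -112.0]]
cab min x 0.7081777920472001 z max 1.3025575366265387 y -0.38035600972617734 -0.11031133732442258
cab front low [0.67414785 0.68600469]
cup [ 0.694 -0.137  0.061] 1.3025575366265387
jar [ 0.695 -0.402  0.045] 1.3025575366265387
bottle [ 0.652 -0.404  0.046] 0.07526653723893911
board [0.415 0.017 0.051] 1.3025575366265387
```

View pics/c0.png

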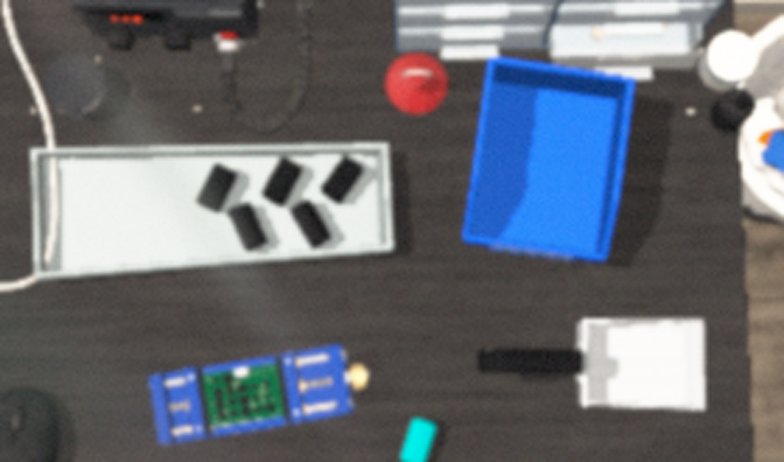

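The five black cores lie in the light tray, at top-view pixels (199,172), (210,186), (222,170), (232,184), (243,169). The turquoise (269,263) and orange (355,280) blocks are the look-alikes to ignore. The scoop is at (348,234) with its nose toward −y. The blue bin is at (315,162) with its low front toward the robot. A cable crosses the tray's rear.

```bash
cat >> h.py <<'E'
from scipy.spatial.transform import Rotation as Ro
G=np.array
def Rs(yaw,pitch):  # scoop frame: yaw heading of nose (deg), pitch>0 nose down
    return (Ro.from_euler('z',yaw,degrees=True)*Ro.from_euler('y',pitch,degrees=True)).as_matrix()
TILT=20
def Rt(S): # tool from scoop rot, tool z = sin(T) sx - cos(T) sz
    z=S@[np.sin(np.radians(TILT)),0,-np.cos(np.radians(TILT))]; y=S[:,1]; return np.stack([np.cross(y,z),y,z],1)
def tcp_from_grip(g,S): return G(g)+Rt(S)[:,2]*r.grasp_offset
def tcp_from_lip(l,S): return tcp_from_grip(G(l)+S@[-.143,0,.058],S)
def plan(p1,R1,n,p0=None,R0=None):
    s=r.sense(); p0=s["tool_pos"] if p0 is None else p0; R0=G(s["tool_rot"]) if R0 is None else R0
    rv=Ro.from_matrix(R0.T@R1).as_rotvec()/n; dp=(G(p1)-p0)/n
    print("rows",n,"mm/row %.1f deg/row %.1f"%(1e3*np.linalg.norm(dp),np.degrees(np.linalg.norm(rv))))
    for i in range(n):
        Ri=R0@Ro.from_rotvec(rv*i).as_matrix(); t=Ri.T@dp*100
        print("{"+", ".join('"%s": %.3f'%(k,v) for k,v in zip(["tx","ty","tz","rx","ry","rz"],[*t,*rv]) if abs(v)>.0005)+"}")
    return p1,R1
def st():
    s=r.sense(); print(round(s["time_s"],2),np.round(s["tool_pos"],4),np.round(s["joint_positions"],1),"F",np.round(s["ft_force"],1),"T",np.round(s["ft_torque"],2),"w",round(s["gripper_width"],4))
    return s
E
python3 - <<'E'
from h import *
S=Rs(-91.3,0); g=G([.437,-.237,.058])
plan(tcp_from_grip(g+[0,.03,.09],S),Rt(S),20)
a=np.load("top0.npy",allow_pickle=True).item()
print(w(a,258,176,.003),w(a,373,236,0),w(a,317,234,.06))
im=r.get_image("side"); print(w(im,306,217,.003),w(im,318,296,0),w(im,284,238,.06))
E
```

```text
rows 20 mm/row 38.9 deg/row 3.6
{"tx": -2.427, "ty": -3.025, "tz": 0.294, "rx": 0.010, "ry": -0.015, "rz": 0.059}
{"tx": -2.597, "ty": -2.872, "tz": 0.363, "rx": 0.010, "ry": -0.015, "rz": 0.059}
{"tx": -2.756, "ty": -2.709, "tz": 0.433, "rx": 0.010, "ry": -0.015, "rz": 0.059}
{"tx": -2.905, "ty": -2.536, "tz": 0.504, "rx": 0.010, "ry": -0.015, "rz": 0.059}
{"tx": -3.042, "ty": -2.353, "tz": 0.575, "rx": 0.010, "ry": -0.015, "rz": 0.059}
{"tx": -3.167, "ty": -2.163, "tz": 0.647, "rx": 0.010, "ry": -0.015, "rz": 0.059}
{"tx": -3.279, "ty": -1.964, "tz": 0.717, "rx": 0.010, "ry": -0.015, "rz": 0.059}
{"tx": -3.378, "ty": -1.758, "tz": 0.788, "rx": 0.010, "ry": -0.015, "rz": 0.059}
{"tx": -3.464, "ty": -1.546, "tz": 0.858, "rx": 0.010, "ry": -0.015, "rz": 0.059}
{"tx": -3.535, "ty": -1.329, "tz": 0.926, "rx": 0.010, "ry": -0.015, "rz": 0.059}
{"tx": -3.593, "ty": -1.107, "tz": 0.994, "rx": 0.010, "ry": -0.015, "rz": 0.059}
{"tx": -3.636, "ty": -0.882, "tz": 1.059, "rx": 0.010, "ry": -0.015, "rz": 0.059}
{"tx": -3.665, "ty": -0.654, "tz": 1.123, "rx": 0.010, "ry": -0.015, "rz": 0.059}
{"tx": -3.680, "ty": -0.423, "tz": 1.185, "rx": 0.010, "ry": -0.015, "rz": 0.059}
{"tx": -3.679, "ty": -0.192, "tz": 1.245, "rx": 0.010, "ry": -0.015, "rz": 0.059}
{"tx": -3.664, "ty": 0.039, "tz": 1.302, "rx": 0.010, "ry": -0.015, "rz": 0.059}
{"tx": -3.635, "ty": 0.270, "tz": 1.356, "rx": 0.010, "ry": -0.015, "rz": 0.059}
{"tx": -3.591, "ty": 0.499, "tz": 1.407, "rx": 0.010, "ry": -0.015, "rz": 0.059}
{"tx": -3.532, "ty": 0.726, "tz": 1.455, "rx": 0.010, "ry": -0.015, "rz": 0.059}
{"tx": -3.460, "ty": 0.949, "tz": 1.500, "rx": 0.010, "ry": -0.015, "rz": 0.059}
[ 0.58449075 -0.1026182   0.003     ] [ 0.42840263 -0.38404843  0.        ] [ 0.43479489 -0.23902802  0.06      ]
[ 0.58459791 -0.07997111  0.003     ] [ 0.43269779 -0.38911345  0.        ] [ 0.43564865 -0.2370452   0.06      ]
```

Request:
jog_arm:
  increments:
    - {"tx":-2.43,"ty":-3.0,"tz":0.3,"rx":0.01,"ry":-0.015,"rz":0.06}
    - {"tx":-2.6,"ty":-2.85,"tz":0.36,"rx":0.01,"ry":-0.015,"rz":0.06}
    - {"tx":-2.75,"ty":-2.7,"tz":0.43,"rx":0.01,"ry":-0.015,"rz":0.06}
    - {"tx":-2.9,"ty":-2.55,"tz":0.5,"rx":0.01,"ry":-0.015,"rz":0.06}
    - {"tx":-3.05,"ty":-2.35,"tz":0.57,"rx":0.01,"ry":-0.015,"rz":0.06}
  claw: 0

```text
time_s: 1.48
tool_pos: [0.275, 0.3424, 0.174]
tool_rot: [[-0.764, 0.644, 0.041], [0.64, 0.764, -0.081], [-0.084, -0.036, -0.996]]
ft_force: [-0.4, 0.7, -0.2]
gripper_width: 0.0912
```

Request:
jog_arm:
  increments:
    - {"tx":-3.15,"ty":-2.15,"tz":0.65,"rx":0.01,"ry":-0.015,"rz":0.06}
    - {"tx":-3.3,"ty":-1.95,"tz":0.7,"rx":0.01,"ry":-0.015,"rz":0.06}
    - {"tx":-3.4,"ty":-1.75,"tz":0.8,"rx":0.01,"ry":-0.015,"rz":0.06}
    - {"tx":-3.45,"ty":-1.55,"tz":0.85,"rx":0.01,"ry":-0.015,"rz":0.06}
    - {"tx":-3.55,"ty":-1.35,"tz":0.93,"rx":0.01,"ry":-0.015,"rz":0.06}

```text
time_s: 2.1
tool_pos: [0.3284, 0.1498, 0.1595]
tool_rot: [[-0.527, 0.848, 0.055], [0.832, 0.528, -0.17], [-0.174, -0.044, -0.984]]
ft_force: [0.2, 0.2, 0.1]
gripper_width: 0.0912
```

Request:
jog_arm:
  increments:
    - {"tx":-3.6,"ty":-1.1,"tz":1.0,"rx":0.01,"ry":-0.015,"rz":0.06}
    - {"tx":-3.65,"ty":-0.9,"tz":1.05,"rx":0.01,"ry":-0.015,"rz":0.06}
    - {"tx":-3.65,"ty":-0.65,"tz":1.1,"rx":0.01,"ry":-0.015,"rz":0.06}
    - {"tx":-3.7,"ty":-0.4,"tz":1.2,"rx":0.01,"ry":-0.015,"rz":0.06}
    - {"tx":-3.7,"ty":-0.2,"tz":1.25,"rx":0.01,"ry":-0.015,"rz":0.06}

```text
time_s: 2.72
tool_pos: [0.3801, -0.0438, 0.1453]
tool_rot: [[-0.238, 0.97, 0.042], [0.936, 0.241, -0.258], [-0.26, -0.022, -0.965]]
ft_force: [0.8, 0.0, -0.0]
gripper_width: 0.0915
```

Run:
```python
from h import *
st(); S=Rs(-91.3,0); g=G([.437,-.237,.058])
p,R=plan(tcp_from_grip(g+[0,.02,.06],S),Rt(S),6)
plan(tcp_from_grip(g,S),R,4,p,R)
```

```text
2.73 [ 0.3801 -0.0438  0.1453] [  5.9   2.4 118.9 -17.7  59.    1. ] F [ 0.8  0.  -0. ] T [ 0.09  0.04 -0.01] w 0.0915
rows 6 mm/row 32.3 deg/row 2.7
{"tx": -2.832, "ty": 0.213, "tz": 1.534, "rx": 0.010, "ry": -0.014, "rz": 0.043}
{"tx": -2.799, "ty": 0.350, "tz": 1.570, "rx": 0.010, "ry": -0.014, "rz": 0.043}
{"tx": -2.759, "ty": 0.487, "tz": 1.604, "rx": 0.010, "ry": -0.014, "rz": 0.043}
{"tx": -2.712, "ty": 0.622, "tz": 1.636, "rx": 0.010, "ry": -0.014, "rz": 0.043}
{"tx": -2.660, "ty": 0.755, "tz": 1.666, "rx": 0.010, "ry": -0.014, "rz": 0.043}
{"tx": -2.601, "ty": 0.886, "tz": 1.694, "rx": 0.010, "ry": -0.014, "rz": 0.043}
rows 4 mm/row 15.8 deg/row 0.0
{"tx": 0.043, "ty": 0.011, "tz": 1.581}
{"tx": 0.043, "ty": 0.011, "tz": 1.581}
{"tx": 0.043, "ty": 0.011, "tz": 1.581}
{"tx": 0.043, "ty": 0.011, "tz": 1.581}
```

Request:
jog_arm:
  increments:
    - {"tx":-2.83,"ty":0.2,"tz":1.53,"rx":0.01,"ry":-0.014,"rz":0.043}
    - {"tx":-2.8,"ty":0.35,"tz":1.57,"rx":0.01,"ry":-0.014,"rz":0.043}
    - {"tx":-2.75,"ty":0.5,"tz":1.6,"rx":0.01,"ry":-0.014,"rz":0.043}
    - {"tx":-2.7,"ty":0.62,"tz":1.63,"rx":0.01,"ry":-0.014,"rz":0.043}
    - {"tx":-2.65,"ty":0.75,"tz":1.66,"rx":0.01,"ry":-0.014,"rz":0.043}

```text
time_s: 3.35
tool_pos: [0.429, -0.1991, 0.1085]
tool_rot: [[-0.013, 1.0, 0.004], [0.943, 0.014, -0.332], [-0.332, -0.0, -0.943]]
ft_force: [-0.0, -0.0, 0.3]
gripper_width: 0.0914
```

Run:
```python
from h import *
st(); S=Rs(-91.3,0); g=G([.437,-.237,.058])
p,R=plan(tcp_from_grip(g+[0,.01,.03],S),Rt(S),3)
plan(tcp_from_grip(g,S),R,2,p,R)
```

```text
3.35 [ 0.429  -0.1991  0.1085] [-12.1  11.4 115.7 -24.6  51.1   2.4] F [-0.  -0.   0.3] T [0.1  0.03 0.  ] w 0.0914
rows 3 mm/row 17.3 deg/row 0.7
{"tx": -0.660, "ty": 0.247, "tz": 1.581, "rx": 0.004, "ry": -0.004, "rz": 0.011}
{"tx": -0.651, "ty": 0.261, "tz": 1.583, "rx": 0.004, "ry": -0.004, "rz": 0.011}
{"tx": -0.642, "ty": 0.275, "tz": 1.584, "rx": 0.004, "ry": -0.004, "rz": 0.011}
rows 2 mm/row 15.8 deg/row 0.0
{"tx": 0.043, "ty": 0.011, "tz": 1.581}
{"tx": 0.043, "ty": 0.011, "tz": 1.581}
```

Request:
jog_arm:
  increments:
    - {"tx":-0.66,"ty":0.25,"tz":1.58,"rx":0.004,"ry":-0.004,"rz":0.01}
    - {"tx":-0.65,"ty":0.26,"tz":1.58,"rx":0.004,"ry":-0.004,"rz":0.01}
    - {"tx":-0.65,"ty":0.28,"tz":1.58,"rx":0.004,"ry":-0.004,"rz":0.01}
    - {"tx":0.04,"tz":1.58}
    - {"tx":0.04,"tz":1.58}

```text
schema error: expected keys tx, ty, tz, rx, ry, rz
```

Run:
```python
from h import *
st(); S=Rs(-91.3,0); g=G([.437,-.237,.058])
plan(tcp_from_grip(g,S),Rt(S),1)
a=r.get_image("side"); save(a,"g0.png")
cv2.imwrite("pics/g0.png",cv2.resize(a["pixels"][160:320,200:380,::-1],None,fx=4,fy=3.7))
```

```text
3.35 [ 0.429  -0.1991  0.1085] [-12.1  11.4 115.7 -24.6  51.1   2.4] F [-0.  -0.   0.3] T [0.1  0.03 0.  ] w 0.0914
rows 1 mm/row 81.7 deg/row 2.2
{"tx": -1.926, "ty": 0.728, "tz": 7.906, "rx": 0.012, "ry": -0.011, "rz": 0.034}
```

View pics/g0.png

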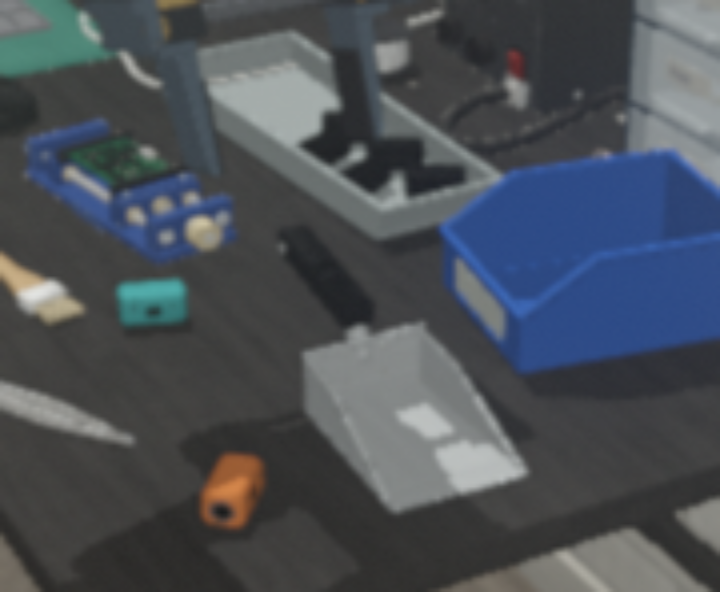

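The picture shows the open fingers above the handle, which runs from (285,240) to (365,320) in the crop. Next I descend.

Request:
jog_arm:
  increments:
    - {"tx":-0.66,"ty":0.25,"tz":1.58,"rx":0.004,"ry":-0.004,"rz":0.01}
    - {"tx":-0.65,"ty":0.26,"tz":1.58,"rx":0.004,"ry":-0.004,"rz":0.01}
    - {"tx":-0.65,"ty":0.28,"tz":1.58,"rx":0.004,"ry":-0.004,"rz":0.01}
    - {"tx":0.04,"ty":0,"tz":1.58,"rx":0,"ry":0,"rz":0}
    - {"tx":0.04,"ty":0,"tz":1.58,"rx":0,"ry":0,"rz":0}

```text
time_s: 4.03
tool_pos: [0.4386, -0.2479, 0.0362]
tool_rot: [[0.02, 1.0, -0.008], [0.938, -0.021, -0.345], [-0.345, -0.001, -0.939]]
ft_force: [-0.4, 0.7, -0.8]
gripper_width: 0.091
```

```bash
sed -i 's/ if abs(v)>.0005//' h.py
python3 - <<'E'
from h import *
st(); S=Rs(-91.3,0); g=G([.437,-.237,.058])
plan(tcp_from_grip(g,S),Rt(S),1)
E
```

```text
4.03 [ 0.4386 -0.2479  0.0362] [-17.1  19.2 118.3 -30.4  40.9   7.1] F [-0.4  0.7 -0.8] T [ 0.16  0.06 -0.05] w 0.091
rows 1 mm/row 6.3 deg/row 0.2
{"tx": 0.273, "ty": -0.183, "tz": -0.543, "rx": 0.000, "ry": 0.003, "rz": 0.002}
```

Request:
jog_arm:
  increments:
    - {"tx":0.27,"ty":-0.18,"tz":-0.54,"rx":0,"ry":0.003,"rz":0.002}
    - {"tx":0,"ty":0,"tz":0,"rx":0,"ry":0,"rz":0}

```text
time_s: 4.28
tool_pos: [0.4358, -0.2431, 0.0391]
tool_rot: [[0.021, 1.0, -0.011], [0.94, -0.023, -0.341], [-0.341, -0.003, -0.94]]
ft_force: [0.4, -0.8, 0.6]
gripper_width: 0.0913
```

Request:
jog_arm:
  increments:
    - {"tx":0,"ty":0,"tz":0,"rx":0,"ry":0,"rz":0}
    - {"tx":0,"ty":0,"tz":0,"rx":0,"ry":0,"rz":0}
    - {"tx":0,"ty":0,"tz":0,"rx":0,"ry":0,"rz":0}
    - {"tx":0,"ty":0,"tz":0,"rx":0,"ry":0,"rz":0}
    - {"tx":0,"ty":0,"tz":0,"rx":0,"ry":0,"rz":0}
  claw: 255

```text
time_s: 4.9
tool_pos: [0.437, -0.2429, 0.0407]
tool_rot: [[0.021, 1.0, -0.007], [0.939, -0.023, -0.342], [-0.342, 0.001, -0.94]]
ft_force: [-0.4, -0.6, -0.0]
gripper_width: 0.044
```

Run:
```python
from h import *
s=st(); print(np.round(s["tool_rot"],3).tolist())
R=G(s["tool_rot"]); p=s["tool_pos"]
S=Rs(-91.3,0)
plan(p+[0,0,.06],R,3)
```

```text
4.9 [ 0.437  -0.2429  0.0407] [-16.7  18.6 118.3 -29.8  41.5   6.9] F [-0.4 -0.6 -0. ] T [ 0.16  0.01 -0.  ] w 0.044
[[0.021, 1.0, -0.007], [0.939, -0.023, -0.342], [-0.342, 0.001, -0.94]]
rows 3 mm/row 20.0 deg/row 0.0
{"tx": -0.684, "ty": 0.001, "tz": -1.879, "rx": 0.000, "ry": 0.000, "rz": 0.000}
{"tx": -0.684, "ty": 0.001, "tz": -1.879, "rx": 0.000, "ry": 0.000, "rz": 0.000}
{"tx": -0.684, "ty": 0.001, "tz": -1.879, "rx": 0.000, "ry": 0.000, "rz": 0.000}
```

Request:
jog_arm:
  increments:
    - {"tx":0,"ty":0,"tz":0,"rx":0,"ry":0,"rz":0}
    - {"tx":0,"ty":0,"tz":0,"rx":0,"ry":0,"rz":0}
    - {"tx":0,"ty":0,"tz":0,"rx":0,"ry":0,"rz":0}
    - {"tx":0,"ty":0,"tz":0,"rx":0,"ry":0,"rz":0}
    - {"tx":0,"ty":0,"tz":0,"rx":0,"ry":0,"rz":0}
  claw: 255

```text
time_s: 5.52
tool_pos: [0.4369, -0.2429, 0.0407]
tool_rot: [[0.021, 1.0, -0.007], [0.939, -0.022, -0.342], [-0.342, 0.0, -0.94]]
ft_force: [0.0, -0.4, 0.2]
gripper_width: 0.0194
```

Request:
jog_arm:
  increments:
    - {"tx":-0.68,"ty":0,"tz":-1.88,"rx":0,"ry":0,"rz":0}
    - {"tx":-0.68,"ty":0,"tz":-1.88,"rx":0,"ry":0,"rz":0}
    - {"tx":-0.68,"ty":0,"tz":-1.88,"rx":0,"ry":0,"rz":0}
    - {"tx":0,"ty":0,"tz":0,"rx":0,"ry":0,"rz":0}

```text
time_s: 6.02
tool_pos: [0.4356, -0.2419, 0.1005]
tool_rot: [[0.021, 1.0, -0.011], [0.94, -0.024, -0.339], [-0.339, -0.003, -0.941]]
ft_force: [0.1, -0.2, -1.2]
gripper_width: 0.0197
```

```bash
cat > look.py <<'E'
from h import *
s=st(); R=G(s["tool_rot"]); print(np.round(R,3).tolist())
for c in("top","side"):
  im=r.get_image(c)
  for q in("scoop_lip","scoop_grip"):
    print(c,q,[(np.round(d["centre"],1).tolist(),round(d["p"],2),np.round(w(im,*d["centre"]),4).tolist()) for d in r.place_of(c,q)][:3])
  # predicted rigid
  g=s["tool_pos"]-R[:,2]*r.grasp_offset; t=np.radians(20)
  sx=R[:,2]*np.sin(t)-R[:,0]*np.cos(t); sz=-R[:,2]*np.cos(t)-R[:,0]*np.sin(t)
  lip=g+.143*sx-.058*sz; print("pred lip",np.round(lip,4),np.round(px(im,lip),1),"grip",np.round(g,4),np.round(px(im,g),1),"pitch",np.degrees(np.arcsin(-sx[2])))
  np.save(c+"_l.npy",im,allow_pickle=True)
E
python3 look.py
python3 - <<'E'
from h import *
a=np.load("top_l.npy",allow_pickle=True).item(); C=cloud(a)
V,U=np.mgrid[0:420,0:560]; 
# pan floor plane
m=(U>325)&(U<400)&(V>205)&(V<262)&(C[...,2]>.03)&(C[...,2]<.12)&(a["pixels"].astype(int).sum(-1)>330)
Q=C[m]; print(m.sum(),"y",Q[:,1].min(),Q[:,1].max())
for y in np.arange(-.39,-.25,.012):
    k=Q[abs(Q[:,1]-y)<.006]
    if len(k)>4: print(round(y,3),np.round(np.percentile(k[:,2],[5,50,95]),4),np.round([k[:,0].min(),k[:,0].max()],4))
E
```

```text
6.03 [ 0.4356 -0.2419  0.1005] [-16.7  13.8 114.  -25.4  49.8   0.8] F [ 0.1 -0.2 -1.2] T [ 0.26  0.   -0.03] w 0.0197
[[0.021, 1.0, -0.011], [0.94, -0.024, -0.339], [-0.339, -0.003, -0.941]]
top scoop_lip [([376.8, 234.2], 0.79, [0.4326, -0.3938, -0.0004])]
top scoop_grip [([319.4, 233.4], 0.64, [0.4305, -0.2275, 0.2213])]
pred lip [ 0.4323 -0.3783  0.0598] [375.7 233.6] grip [ 0.4358 -0.2355  0.1181] [318.  232.7] pitch 0.15484647745833385
side scoop_lip [([313.5, 269.2], 0.66, [0.4311, -0.3724, 0.0563])]
side scoop_grip [([280.2, 217.0], 0.86, [0.4258, -0.2392, 0.1164]), ([348.6, 243.8], 0.58, [0.5715, -0.2938, 0.0353])]
pred lip [ 0.4323 -0.3783  0.0598] [315.5 269. ] grip [ 0.4358 -0.2355  0.1181] [283.4 214.6] pitch 0.15484647745833385
1515 y -0.37617993106661235 -0.26068759705086136
-0.378 [0.0539 0.0581 0.061 ] [0.3937 0.4694]
-0.366 [0.0545 0.059  0.063 ] [0.3938 0.4718]
-0.354 [0.0557 0.0599 0.067 ] [0.394  0.4719]
-0.342 [0.0551 0.0597 0.0693] [0.3943 0.4719]
-0.33 [0.0559 0.0599 0.0788] [0.3945 0.4716]
-0.318 [0.0559 0.0604 0.082 ] [0.3971 0.4715]
-0.306 [0.0564 0.0608 0.0894] [0.3974 0.4713]
-0.294 [0.0564 0.0604 0.0929] [0.3977 0.4714]
-0.282 [0.0556 0.0603 0.0962] [0.398  0.4718]
-0.27 [0.0595 0.0961 0.1033] [0.3985 0.4717]
-0.258 [0.0805 0.0965 0.1047] [0.4008 0.452 ]
```

The scoop is gripped rigidly: the measured pan agrees with the predicted pose within 2 mm. Next I carry it to the rear of the tray.

Run:
```python
from h import *
s=r.sense()
p,R=plan(s["tool_pos"]+[0.005,.03,.04],G(s["tool_rot"]),2)
S=Rs(-88.5,8)
p,R=plan(tcp_from_lip([.5804,.082,.06],S),Rt(S),13,p,R)
```

```text
rows 2 mm/row 25.1 deg/row 0.0
{"tx": 0.739, "ty": 0.199, "tz": -2.393, "rx": 0.000, "ry": 0.000, "rz": 0.000}
{"tx": 0.739, "ty": 0.199, "tz": -2.393, "rx": 0.000, "ry": 0.000, "rz": 0.000}
rows 13 mm/row 34.3 deg/row 0.6
{"tx": 3.134, "ty": 0.986, "tz": -0.975, "rx": -0.002, "ry": 0.010, "rz": -0.004}
{"tx": 3.140, "ty": 0.998, "tz": -0.940, "rx": -0.002, "ry": 0.010, "rz": -0.004}
{"tx": 3.146, "ty": 1.011, "tz": -0.906, "rx": -0.002, "ry": 0.010, "rz": -0.004}
{"tx": 3.152, "ty": 1.023, "tz": -0.871, "rx": -0.002, "ry": 0.010, "rz": -0.004}
{"tx": 3.157, "ty": 1.036, "tz": -0.837, "rx": -0.002, "ry": 0.010, "rz": -0.004}
{"tx": 3.162, "ty": 1.048, "tz": -0.802, "rx": -0.002, "ry": 0.010, "rz": -0.004}
{"tx": 3.167, "ty": 1.060, "tz": -0.768, "rx": -0.002, "ry": 0.010, "rz": -0.004}
{"tx": 3.171, "ty": 1.073, "tz": -0.733, "rx": -0.002, "ry": 0.010, "rz": -0.004}
{"tx": 3.174, "ty": 1.085, "tz": -0.698, "rx": -0.002, "ry": 0.010, "rz": -0.004}
{"tx": 3.178, "ty": 1.097, "tz": -0.663, "rx": -0.002, "ry": 0.010, "rz": -0.004}
{"tx": 3.180, "ty": 1.109, "tz": -0.628, "rx": -0.002, "ry": 0.010, "rz": -0.004}
{"tx": 3.183, "ty": 1.122, "tz": -0.593, "rx": -0.002, "ry": 0.010, "rz": -0.004}
{"tx": 3.185, "ty": 1.134, "tz": -0.558, "rx": -0.002, "ry": 0.010, "rz": -0.004}
```

Request:
jog_arm:
  increments:
    - {"tx":0.74,"ty":0.2,"tz":-2.4,"rx":0,"ry":0,"rz":0}
    - {"tx":0.74,"ty":0.2,"tz":-2.4,"rx":0,"ry":0,"rz":0}
    - {"tx":3.13,"ty":0.99,"tz":-0.98,"rx":-0.002,"ry":0.01,"rz":-0.004}
    - {"tx":3.14,"ty":1.0,"tz":-0.94,"rx":-0.002,"ry":0.01,"rz":-0.004}
    - {"tx":3.15,"ty":1.01,"tz":-0.9,"rx":-0.002,"ry":0.01,"rz":-0.004}

```text
time_s: 6.95
tool_pos: [0.47, -0.1116, 0.1323]
tool_rot: [[0.01, 1.0, -0.015], [0.951, -0.014, -0.308], [-0.308, -0.011, -0.951]]
ft_force: [-0.1, 1.1, -0.7]
gripper_width: 0.0196
```

Request:
jog_arm:
  increments:
    - {"tx":3.15,"ty":1.02,"tz":-0.87,"rx":-0.002,"ry":0.01,"rz":-0.004}
    - {"tx":3.16,"ty":1.03,"tz":-0.84,"rx":-0.002,"ry":0.01,"rz":-0.004}
    - {"tx":3.16,"ty":1.05,"tz":-0.8,"rx":-0.002,"ry":0.01,"rz":-0.004}
    - {"tx":3.17,"ty":1.06,"tz":-0.77,"rx":-0.002,"ry":0.01,"rz":-0.004}
    - {"tx":3.17,"ty":1.07,"tz":-0.73,"rx":-0.002,"ry":0.01,"rz":-0.004}

```text
time_s: 7.58
tool_pos: [0.5236, 0.0567, 0.1211]
tool_rot: [[-0.012, 1.0, -0.009], [0.966, 0.009, -0.259], [-0.259, -0.011, -0.966]]
ft_force: [0.9, -0.9, -1.1]
gripper_width: 0.0194
```

Run:
```python
from h import *
s=st()
S=Rs(-88.5,8)
p,R=plan(tcp_from_lip([.5804,.082,.06],S),Rt(S),4)
```

```text
7.58 [0.5236 0.0567 0.1211] [ 14.7  19.5 100.2 -15.9  65.5  21.4] F [ 0.9 -0.9 -1.1] T [0.25 0.08 0.04] w 0.0194
rows 4 mm/row 41.0 deg/row 0.8
{"tx": 3.738, "ty": 1.371, "tz": -0.963, "rx": -0.004, "ry": 0.013, "rz": -0.003}
{"tx": 3.745, "ty": 1.388, "tz": -0.909, "rx": -0.004, "ry": 0.013, "rz": -0.003}
{"tx": 3.752, "ty": 1.404, "tz": -0.855, "rx": -0.004, "ry": 0.013, "rz": -0.003}
{"tx": 3.758, "ty": 1.420, "tz": -0.800, "rx": -0.004, "ry": 0.013, "rz": -0.003}
```

Request:
jog_arm:
  increments:
    - {"tx":3.74,"ty":1.37,"tz":-0.96,"rx":-0.004,"ry":0.013,"rz":-0.003}
    - {"tx":3.74,"ty":1.39,"tz":-0.91,"rx":-0.004,"ry":0.013,"rz":-0.003}
    - {"tx":3.75,"ty":1.4,"tz":-0.86,"rx":-0.004,"ry":0.013,"rz":-0.003}
    - {"tx":3.75,"ty":1.42,"tz":-0.8,"rx":-0.004,"ry":0.013,"rz":-0.003}
    - {"tx":0,"ty":0,"tz":0,"rx":0,"ry":0,"rz":0}

```text
time_s: 8.2
tool_pos: [0.5783, 0.2181, 0.1141]
tool_rot: [[-0.028, 1.0, 0.003], [0.978, 0.028, -0.209], [-0.209, -0.002, -0.978]]
ft_force: [-0.4, -1.0, -1.8]
gripper_width: 0.0195
```

```bash
python3 look.py
python3 - <<'E'
from h import *
a=np.load("top_l.npy",allow_pickle=True).item()
cv2.imwrite("pics/p1.png",cv2.resize(a["pixels"][140:220,110:280,::-1],None,fx=4.5,fy=4.5,interpolation=cv2.INTER_CUBIC))
S=Rs(-88.5,8); p,R=plan(tcp_from_lip([.5804,.082,.008],S),Rt(S),3)
C=cloud(a);V,U=np.mgrid[0:420,0:560]
m=(U>130)&(U<192)&(V>150)&(V<210)&(C[...,2]>.045)&(C[...,2]<.12)&(a["pixels"].astype(int).sum(-1)>330)
Q=C[m]; print("y",Q[:,1].min(),Q[:,1].max())
for y in np.arange(.07,.2,.012):
    k=Q[abs(Q[:,1]-y)<.006]
    if len(k)>4: print(round(y,3),np.round(np.percentile(k[:,2],[5,50,95]),4),np.round([k[:,0].min(),k[:,0].max()],4))
E
```

```text
8.2 [0.5783 0.2181 0.1141] [ 25.9  28.1  86.5 -11.6  71.   28.6] F [-0.4 -1.  -1.8] T [0.22 0.06 0.  ] w 0.0195
[[-0.028, 1.0, 0.003], [0.978, 0.028, -0.209], [-0.209, -0.002, -0.978]]
top scoop_lip [([177.3, 173.1], 0.88, [0.5968, 0.0978, -0.0002])]
top scoop_grip [([113.8, 174.6], 0.63, [0.5753, 0.2164, 0.1366])]
pred lip [0.5818 0.0885 0.0553] [177.5 175.7] grip [0.5783 0.2221 0.1325] [111.8 173.6] pitch 7.936515800226682
side scoop_lip [([277.7, 179.8], 0.66, [0.6298, 0.1672, 0.0057])]
side scoop_grip [([254.3, 140.9], 0.93, [0.5683, 0.1922, 0.1329])]
pred lip [0.5818 0.0885 0.0553] [275.3 176.8] grip [0.5783 0.2221 0.1325] [253.  137.5] pitch 7.936515800226682
rows 3 mm/row 16.2 deg/row 0.1
{"tx": 0.235, "ty": -0.011, "tz": 1.603, "rx": -0.001, "ry": 0.001, "rz": -0.000}
{"tx": 0.234, "ty": -0.012, "tz": 1.603, "rx": -0.001, "ry": 0.001, "rz": -0.000}
{"tx": 0.233, "ty": -0.014, "tz": 1.603, "rx": -0.001, "ry": 0.001, "rz": -0.000}
y 0.09110078324282277 0.1961482649735331
0.094 [0.0494 0.0538 0.0581] [0.5427 0.6207]
0.106 [0.052  0.0567 0.063 ] [0.5419 0.6198]
0.118 [0.0542 0.0585 0.0706] [0.5415 0.6206]
0.13 [0.0555 0.0605 0.075 ] [0.5418 0.6198]
0.142 [0.0583 0.0628 0.0848] [0.5419 0.619 ]
0.154 [0.0598 0.0644 0.0923] [0.5426 0.6174]
0.166 [0.0622 0.0667 0.0956] [0.5429 0.616 ]
0.178 [0.0644 0.0683 0.1   ] [0.5427 0.6165]
0.19 [0.065  0.0698 0.0873] [0.5428 0.6149]
```

View pics/p1.png

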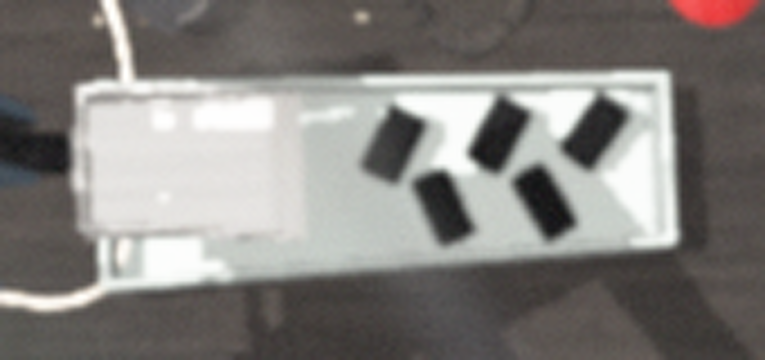

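The scoop hangs level over the free rear of the tray. The five cores in the crop start at column 362, about 15 mm ahead of the lip at column 300. Next I descend to contact.

Run:
```python
from h import *
S=Rs(-88.5,7); p,R=plan(tcp_from_lip([.580,.080,.010],S),Rt(S),4)
```

```text
rows 4 mm/row 12.2 deg/row 0.2
{"tx": 0.154, "ty": -0.019, "tz": 1.214, "rx": -0.001, "ry": -0.004, "rz": -0.000}
{"tx": 0.158, "ty": -0.020, "tz": 1.213, "rx": -0.001, "ry": -0.004, "rz": -0.000}
{"tx": 0.163, "ty": -0.021, "tz": 1.213, "rx": -0.001, "ry": -0.004, "rz": -0.000}
{"tx": 0.168, "ty": -0.022, "tz": 1.212, "rx": -0.001, "ry": -0.004, "rz": -0.000}
```

Request:
jog_arm:
  increments:
    - {"tx":0.15,"ty":-0.02,"tz":1.2,"rx":-0.001,"ry":-0.004,"rz":0}
    - {"tx":0.16,"ty":-0.02,"tz":1.2,"rx":-0.001,"ry":-0.004,"rz":0}
    - {"tx":0.16,"ty":-0.02,"tz":1.2,"rx":-0.001,"ry":-0.004,"rz":0}
    - {"tx":0.17,"ty":-0.02,"tz":1.2,"rx":-0.001,"ry":-0.004,"rz":0}
    - {"tx":0,"ty":0,"tz":0,"rx":0,"ry":0,"rz":0}

```text
time_s: 9.12
tool_pos: [0.5754, 0.2084, 0.063]
tool_rot: [[-0.023, 1.0, 0.005], [0.974, 0.024, -0.227], [-0.227, -0.001, -0.974]]
ft_force: [-1.2, 0.6, -1.5]
gripper_width: 0.0195
```

```bash
cat > lip.py <<'E'
from h import *
s=st(); R=G(s["tool_rot"]);g=s["tool_pos"]-R[:,2]*r.grasp_offset; t=np.radians(20)
sx=R[:,2]*np.sin(t)-R[:,0]*np.cos(t); sz=-R[:,2]*np.cos(t)-R[:,0]*np.sin(t)
print("lip",np.round(g+.143*sx-.058*sz,4),"rear",np.round(g+.032*sx-.058*sz,4),"pitch",np.degrees(np.arcsin(-sx[2])),"yaw",np.degrees(np.arctan2(sx[1],sx[0])),"roll z",R[2,1])
E
python3 lip.py
```

```text
9.12 [0.5754 0.2084 0.063 ] [ 25.8  30.3  90.8 -13.2  65.   30.7] F [-1.2  0.6 -1.5] T [0.16 0.07 0.05] w 0.0195
lip [0.5785 0.0777 0.0067] rear [0.5759 0.1878 0.0199] pitch 6.853493423494538 yaw -88.65235006331308 roll z -0.0006363098251386349
```

Request:
jog_arm:
  increments:
    - {"tx":0.045,"ty":0.05,"tz":0.195,"rx":0,"ry":0,"rz":0}
    - {"tx":0.045,"ty":0.05,"tz":0.195,"rx":0,"ry":0,"rz":0}
    - {"tx":0,"ty":0,"tz":0,"rx":0,"ry":0,"rz":0}

```text
time_s: 9.5
tool_pos: [0.5773, 0.2088, 0.0597]
tool_rot: [[-0.023, 1.0, 0.006], [0.974, 0.024, -0.227], [-0.227, 0.001, -0.974]]
ft_force: [-0.5, 0.1, 0.1]
gripper_width: 0.0195
```

```bash
python3 lip.py
```

```text
9.5 [0.5773 0.2088 0.0597] [ 25.8  30.6  90.8 -13.3  64.6  30.8] F [-0.5  0.1  0.1] T [ 0.08  0.18 -0.07] w 0.0195
lip [0.5804 0.078  0.0033] rear [0.5778 0.1882 0.0166] pitch 6.870467652872244 yaw -88.6246508355154 roll z 0.00109175918090032
```

Run:
```python
from h import *
S=Rs(-88.55,6.9); p,R=plan(tcp_from_lip([.5808,.062,.0025],S),Rt(S),1)
S=Rs(-88.55,2); p,R=plan(tcp_from_lip([.5818,.026,.0022],S),Rt(S),3,p,R)
```

```text
rows 1 mm/row 16.1 deg/row 0.1
{"tx": -1.548, "ty": -0.015, "tz": 0.435, "rx": 0.001, "ry": 0.001, "rz": -0.002}
rows 3 mm/row 11.3 deg/row 1.6
{"tx": -0.940, "ty": 0.003, "tz": 0.618, "rx": 0.000, "ry": -0.029, "rz": 0.000}
{"tx": -0.922, "ty": 0.003, "tz": 0.645, "rx": 0.000, "ry": -0.029, "rz": 0.000}
{"tx": -0.903, "ty": 0.003, "tz": 0.671, "rx": 0.000, "ry": -0.029, "rz": 0.000}
```

Request:
jog_arm:
  increments:
    - {"tx":-0.8,"ty":0,"tz":0.24,"rx":0,"ry":0,"rz":0}
    - {"tx":-0.8,"ty":0,"tz":0.22,"rx":0,"ry":0,"rz":0}
    - {"tx":-0.94,"ty":0,"tz":0.62,"rx":0,"ry":-0.029,"rz":0}
    - {"tx":-0.92,"ty":0,"tz":0.645,"rx":0,"ry":-0.029,"rz":0}

```text
time_s: 10.0
tool_pos: [0.5792, 0.1687, 0.0521]
tool_rot: [[-0.021, 1.0, 0.011], [0.958, 0.024, -0.285], [-0.285, 0.004, -0.958]]
ft_force: [-0.0, 0.7, 0.0]
gripper_width: 0.0195
```

```bash
python3 lip.py
python3 - <<'E'
from h import *
S=Rs(-88.55,2); p,R=plan(tcp_from_lip([.5826,-.004,.0025],S),Rt(S),4)
E
```

```text
10.0 [0.5792 0.1687 0.0521] [ 24.2  30.7  92.8 -17.1  63.9  31.5] F [-0.   0.7  0. ] T [ 0.22  0.08 -0.03] w 0.0195
lip [0.5826 0.0348 0.0037] rear [0.5799 0.1456 0.0103] pitch 3.4145922118554415 yaw -88.63348606289802 roll z 0.0041541237841160985
rows 4 mm/row 9.5 deg/row 0.4
{"tx": -0.870, "ty": -0.023, "tz": 0.376, "rx": 0.001, "ry": -0.006, "rz": -0.001}
{"tx": -0.867, "ty": -0.023, "tz": 0.381, "rx": 0.001, "ry": -0.006, "rz": -0.001}
{"tx": -0.865, "ty": -0.024, "tz": 0.387, "rx": 0.001, "ry": -0.006, "rz": -0.001}
{"tx": -0.863, "ty": -0.024, "tz": 0.392, "rx": 0.001, "ry": -0.006, "rz": -0.001}
```

Request:
jog_arm:
  increments:
    - {"tx":-0.86,"ty":-0.02,"tz":0.42,"rx":0.001,"ry":-0.006,"rz":0}
    - {"tx":-0.86,"ty":-0.02,"tz":0.42,"rx":0.001,"ry":-0.006,"rz":0}
    - {"tx":-0.86,"ty":-0.02,"tz":0.42,"rx":0.001,"ry":-0.006,"rz":0}
    - {"tx":-0.86,"ty":-0.02,"tz":0.42,"rx":0.001,"ry":-0.006,"rz":0}

```text
time_s: 10.5
tool_pos: [0.5796, 0.1287, 0.0455]
tool_rot: [[-0.022, 1.0, 0.007], [0.95, 0.023, -0.31], [-0.31, 0.0, -0.951]]
ft_force: [-0.2, 1.9, 1.0]
gripper_width: 0.0193
```

```bash
python3 lip.py
python3 - <<'E'
from h import *
S=Rs(-88.55,2); p,R=plan(tcp_from_lip([.5836,-.046,.0015],S),Rt(S),5)
a=r.get_image("top")
cv2.imwrite("pics/p2.png",cv2.resize(a["pixels"][140:220,110:280,::-1],None,fx=4.5,fy=4.5,interpolation=cv2.INTER_CUBIC))
E
```

```text
10.5 [0.5796 0.1287 0.0455] [ 21.6  30.4  95.  -19.2  62.4  30.4] F [-0.2  1.9  1. ] T [0.15 0.08 0.06] w 0.0193
lip [ 0.5827 -0.0064  0.0007] rear [0.5801 0.1045 0.0044] pitch 1.9107588476972552 yaw -88.66012246876302 roll z 0.0002537905472185935
rows 5 mm/row 7.9 deg/row 0.0
{"tx": -0.761, "ty": -0.006, "tz": 0.227, "rx": -0.000, "ry": 0.000, "rz": -0.000}
{"tx": -0.761, "ty": -0.006, "tz": 0.226, "rx": -0.000, "ry": 0.000, "rz": -0.000}
{"tx": -0.761, "ty": -0.007, "tz": 0.226, "rx": -0.000, "ry": 0.000, "rz": -0.000}
{"tx": -0.761, "ty": -0.007, "tz": 0.226, "rx": -0.000, "ry": 0.000, "rz": -0.000}
{"tx": -0.761, "ty": -0.007, "tz": 0.226, "rx": -0.000, "ry": 0.000, "rz": -0.000}
```

View pics/p2.png

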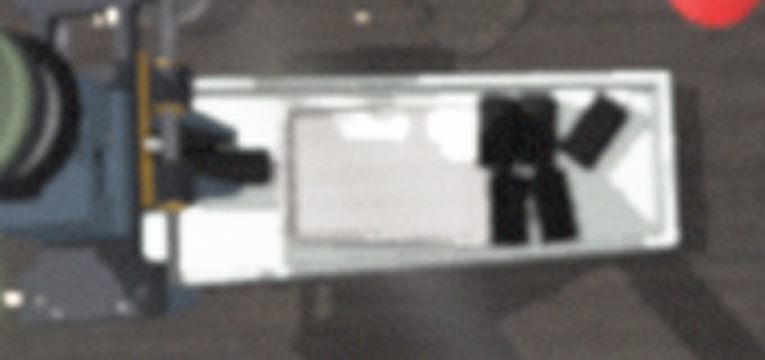

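The cores are being gathered by the lip at about crop column 485, and the pan is centred between the walls. I keep pushing.

Request:
jog_arm:
  increments:
    - {"tx":-0.8,"ty":0,"tz":0.26,"rx":0,"ry":0,"rz":0}
    - {"tx":-0.8,"ty":0,"tz":0.26,"rx":0,"ry":0,"rz":0}
    - {"tx":-0.8,"ty":0,"tz":0.26,"rx":0,"ry":0,"rz":0}
    - {"tx":-0.8,"ty":0,"tz":0.26,"rx":0,"ry":0,"rz":0}
    - {"tx":-0.8,"ty":0,"tz":0.26,"rx":0,"ry":0,"rz":0}

```text
time_s: 11.18
tool_pos: [0.5806, 0.0833, 0.046]
tool_rot: [[-0.022, 1.0, 0.008], [0.95, 0.023, -0.311], [-0.311, 0.001, -0.95]]
ft_force: [0.7, 2.1, -0.8]
gripper_width: 0.0194
```

```bash
python3 lip.py
python3 - <<'E'
from h import *
S=Rs(-88.55,2); p,R=plan(tcp_from_lip([.5845,-.078,.0008],S),Rt(S),5)
E
```

```text
11.18 [0.5806 0.0833 0.046 ] [ 17.6  29.3  97.2 -20.1  60.3  27.3] F [ 0.7  2.1 -0.8] T [ 0.24  0.07 -0.01] w 0.0194
lip [ 0.5837 -0.0519  0.0012] rear [0.5812 0.059  0.0048] pitch 1.8947365820547648 yaw -88.68198605144002 roll z 0.0006521083469474434
rows 5 mm/row 5.2 deg/row 0.0
{"tx": -0.498, "ty": -0.003, "tz": 0.165, "rx": -0.000, "ry": 0.000, "rz": -0.000}
{"tx": -0.498, "ty": -0.003, "tz": 0.165, "rx": -0.000, "ry": 0.000, "rz": -0.000}
{"tx": -0.498, "ty": -0.003, "tz": 0.165, "rx": -0.000, "ry": 0.000, "rz": -0.000}
{"tx": -0.498, "ty": -0.003, "tz": 0.165, "rx": -0.000, "ry": 0.000, "rz": -0.000}
{"tx": -0.498, "ty": -0.004, "tz": 0.165, "rx": -0.000, "ry": 0.000, "rz": -0.000}
```

Request:
jog_arm:
  increments:
    - {"tx":-0.5,"ty":0,"tz":0.2,"rx":0,"ry":0,"rz":0}
    - {"tx":-0.5,"ty":0,"tz":0.2,"rx":0,"ry":0,"rz":0}
    - {"tx":-0.5,"ty":0,"tz":0.2,"rx":0,"ry":0,"rz":0}
    - {"tx":-0.5,"ty":0,"tz":0.2,"rx":0,"ry":0,"rz":0}
    - {"tx":-0.5,"ty":0,"tz":0.2,"rx":0,"ry":0,"rz":0}

```text
time_s: 11.8
tool_pos: [0.5819, 0.055, 0.0444]
tool_rot: [[-0.021, 1.0, 0.009], [0.951, 0.023, -0.31], [-0.31, 0.002, -0.951]]
ft_force: [-0.0, 2.9, 1.5]
gripper_width: 0.0196
```

```bash
python3 lip.py
python3 - <<'E'
from h import *
a=r.get_image("top");b=r.get_image("side")
A=cv2.resize(a["pixels"][140:215,150:275,::-1],None,fx=5,fy=5,interpolation=cv2.INTER_CUBIC)
B=cv2.resize(b["pixels"][160:235,240:340,::-1],None,fx=5,fy=3,interpolation=cv2.INTER_CUBIC)
B=cv2.resize(B,(625,220)); cv2.imwrite("pics/p3.png",np.vstack([A,B]))
E
```

```text
11.8 [0.5819 0.055  0.0444] [ 15.   28.8  98.4 -20.6  58.8  25.3] F [-0.   2.9  1.5] T [ 0.3  -0.03  0.07] w 0.0196
lip [ 5.851e-01 -8.010e-02 -5.000e-04] rear [0.5825 0.0308 0.0032] pitch 1.9461031180099266 yaw -88.66308744029249 roll z 0.0020655235454141636
```

View pics/p3.png

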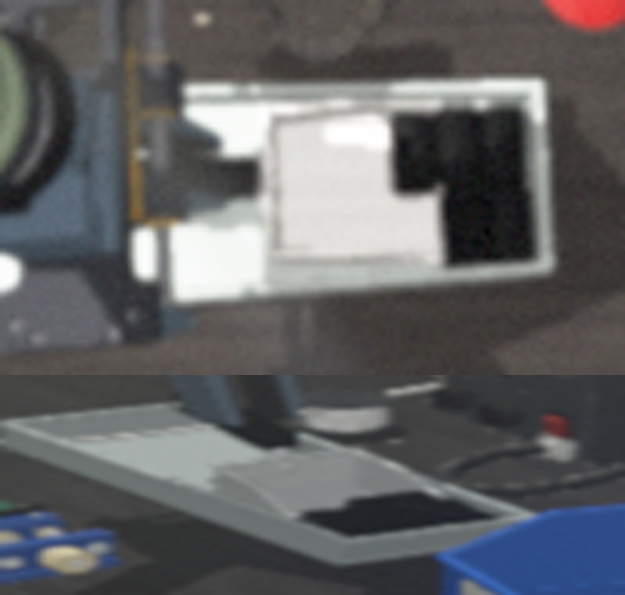

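All five cores are bunched against the end wall (crop columns 395–535), one of them fully on the pan. Next I push the last 16 mm or so.

Request:
jog_arm:
  increments:
    - {"tx":-0.45,"ty":-0.02,"tz":0.16,"rx":0,"ry":0,"rz":0}
    - {"tx":-0.45,"ty":0,"tz":0.16,"rx":0,"ry":0,"rz":0}
    - {"tx":-0.45,"ty":0,"tz":0.16,"rx":0,"ry":0,"rz":0}

```text
time_s: 12.28
tool_pos: [0.5828, 0.0424, 0.0442]
tool_rot: [[-0.02, 1.0, 0.011], [0.952, 0.022, -0.305], [-0.305, 0.005, -0.952]]
ft_force: [-2.0, 16.8, 8.8]
gripper_width: 0.0195
```

```bash
python3 lip.py
cat > pan.py <<'E'
from h import *
a=r.get_image("top"); C=cloud(a);V,U=np.mgrid[0:420,0:560]
# end wall rim and dark cores extents
br=a["pixels"].astype(int).sum(-1)
d=(br<200)&(C[...,0]>.54)&(C[...,0]<.625)&(C[...,1]<.06)&(C[...,1]>-.1)&(C[...,2]>.012)
print("cores y",np.percentile(C[d][:,1],[1,99]),"z",np.percentile(C[d][:,2],[5,50,95]),d.sum())
m=(br>350)&(C[...,1]<-.08)&(C[...,1]>-.13)&(C[...,2]>.017)&(C[...,2]<.033)&(abs(C[...,0]-.585)<.035); print("end rim y",np.percentile(C[m][:,1],[1,50,99]))
E
python3 pan.py
```

```text
12.28 [0.5828 0.0424 0.0442] [ 13.6  28.5  98.9 -20.6  58.   24.3] F [-2.  16.8  8.8] T [ 2.51  0.47 -0.1 ] w 0.0195
lip [ 0.586  -0.0924 -0.0015] rear [0.5835 0.0184 0.0029] pitch 2.237296023111774 yaw -88.72809561272184 roll z 0.004742363453620601
cores y [-0.09719879  0.05346958] z [0.02165678 0.02860491 0.16392477] 800
end rim y [-0.10478726 -0.10211073 -0.09629571]
```

Request:
jog_arm:
  increments:
    - {"tx":-0.4,"ty":-0.05,"tz":0.11,"rx":0,"ry":0,"rz":0}

```text
time_s: 12.45
tool_pos: [0.5831, 0.042, 0.045]
tool_rot: [[-0.016, 1.0, 0.014], [0.955, 0.02, -0.297], [-0.298, 0.008, -0.955]]
ft_force: [-2.6, 16.8, 7.4]
gripper_width: 0.0192
```

```bash
python3 lip.py
python3 - <<'E'
from h import *
a=r.get_image("top");b=r.get_image("side")
A=cv2.resize(a["pixels"][145:210,190:275,::-1],None,fx=6,fy=6,interpolation=cv2.INTER_CUBIC)
B=cv2.resize(b["pixels"][180:235,260:340,::-1],(510,200),interpolation=cv2.INTER_CUBIC)
cv2.imwrite("pics/p4.png",np.vstack([A,B]))
E
```

```text
12.45 [0.5831 0.042  0.045 ] [ 13.4  28.3  99.  -20.2  57.8  23.9] F [-2.6 16.8  7.4] T [ 2.56  0.59 -0.06] w 0.0192
lip [ 0.5861 -0.0925 -0.0017] rear [0.5839 0.0183 0.0035] pitch 2.6819867528994625 yaw -88.84892885323637 roll z 0.008116461154942701
```

View pics/p4.png

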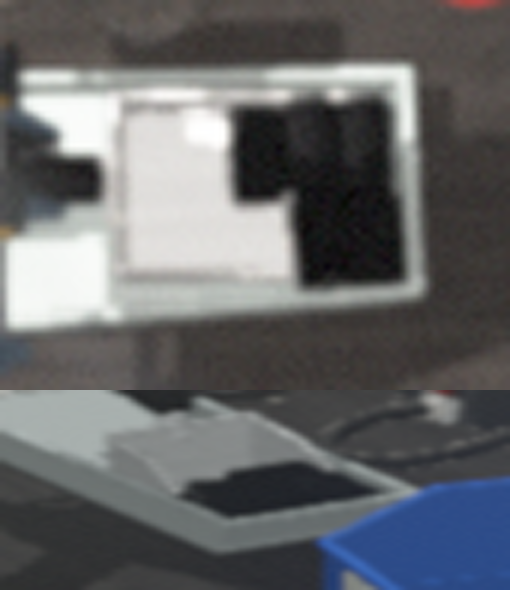

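Run:
```python
from h import *
a=r.get_image("top")
for u in (209.5,210,210.5): print(w(a,u,177,.043)[:2])
print("lip est", w(a,210,177,.043)[1]-.111)
print("front core right edge", w(a,190+405/6,185,.025), "mid core", w(a,190+388/6,165,.025))
print("end wall inner top", w(a,190+402/6,175,.026),"outer",w(a,190+420/6,175,.026))
C=cloud(a);V,U=np.mgrid[0:420,0:560]
for v in (163,167,180,186): print(v,[(u,*(np.round(C[v,u,1:]*1000).astype(int))) for u in range(226,264,2)])
```

```text
[0.578838   0.01378644]
[0.57881047 0.01258614]
[0.57878295 0.01138579]
lip est -0.09841386397850388
front core right edge [ 0.55911765 -0.1010343   0.025     ] mid core [ 0.60859852 -0.0952418   0.025     ]
end wall inner top [ 0.58361988 -0.10039107  0.026     ] outer [ 0.58345239 -0.10771692  0.026     ]
163 [(226, np.int64(-24), np.int64(1)), (228, np.int64(-30), np.int64(28)), (230, np.int64(-35), np.int64(26)), (232, np.int64(-40), np.int64(27)), (234, np.int64(-45), np.int64(28)), (236, np.int64(-49), np.int64(13)), (238, np.int64(-55), np.int64(27)), (240, np.int64(-112), np.int64(1303)), (242, np.int64(-64), np.int64(26)), (244, np.int64(-69), np.int64(25)), (246, np.int64(-74), np.int64(28)), (248, np.int64(-79), np.int64(26)), (250, np.int64(-84), np.int64(25)), (252, np.int64(-89), np.int64(25)), (254, np.int64(-94), np.int64(24)), (256, np.int64(-99), np.int64(22)), (258, np.int64(-104), np.int64(26)), (260, np.int64(-108), np.int64(2)), (262, np.int64(-113), np.int64(-5))]
167 [(226, np.int64(-24), np.int64(5)), (228, np.int64(-30), np.int64(26)), (230, np.int64(-35), n
[... 1264 characters left out ...]
p.int64(-5))]
186 [(226, np.int64(-23), np.int64(4)), (228, np.int64(-28), np.int64(3)), (230, np.int64(-32), np.int64(-2)), (232, np.int64(-37), np.int64(0)), (234, np.int64(-43), np.int64(8)), (236, np.int64(-47), np.int64(1)), (238, np.int64(-53), np.int64(23)), (240, np.int64(-59), np.int64(36)), (242, np.int64(-64), np.int64(39)), (244, np.int64(-68), np.int64(37)), (246, np.int64(-73), np.int64(37)), (248, np.int64(-78), np.int64(32)), (250, np.int64(-83), np.int64(26)), (252, np.int64(-88), np.int64(34)), (254, np.int64(-92), np.int64(26)), (256, np.int64(-97), np.int64(26)), (258, np.int64(-102), np.int64(31)), (260, np.int64(-107), np.int64(-3)), (262, np.int64(-112), np.int64(-3))]
```

The pan has reached the foot of the end wall, and all five cores sit on it side by side. Next I tilt the nose up about the rear edge while lifting slightly.

```bash
cat >> h.py <<'E'
def tcp_from_rear(q,S): return tcp_from_lip(G(q)+S@[.111,0,0],S)
E
python3 - <<'E'
from h import *
S=Rs(-88.7,-18)
# two-stage rear pivot with arc
p=R=None
for pit,z in ((-3,.006),(-9,.009),(-15,.013),(-18,.018)):
    S=Rs(-88.7,pit); p,R=plan(tcp_from_rear([.5837,.0195,z],S),Rt(S),2,p,R)
E
```

```text
rows 2 mm/row 2.6 deg/row 2.8
{"tx": 0.252, "ty": 0.003, "tz": -0.063, "rx": 0.003, "ry": -0.049, "rz": -0.003}
{"tx": 0.249, "ty": 0.003, "tz": -0.076, "rx": 0.003, "ry": -0.049, "rz": -0.003}
rows 2 mm/row 2.0 deg/row 3.0
{"tx": 0.182, "ty": 0.000, "tz": -0.072, "rx": -0.000, "ry": -0.052, "rz": -0.000}
{"tx": 0.178, "ty": 0.000, "tz": -0.081, "rx": -0.000, "ry": -0.052, "rz": -0.000}
rows 2 mm/row 1.8 deg/row 3.0
{"tx": 0.144, "ty": -0.000, "tz": -0.109, "rx": 0.000, "ry": -0.052, "rz": 0.000}
{"tx": 0.138, "ty": -0.000, "tz": -0.116, "rx": 0.000, "ry": -0.052, "rz": 0.000}
rows 2 mm/row 1.8 deg/row 1.5
{"tx": -0.022, "ty": 0.000, "tz": -0.175, "rx": -0.000, "ry": -0.026, "rz": -0.000}
{"tx": -0.027, "ty": 0.000, "tz": -0.174, "rx": -0.000, "ry": -0.026, "rz": -0.000}
```

Request:
jog_arm:
  increments:
    - {"tx":0.25,"ty":0,"tz":-0.06,"rx":0.003,"ry":-0.049,"rz":-0.003}
    - {"tx":0.25,"ty":0,"tz":-0.075,"rx":0.003,"ry":-0.049,"rz":-0.003}
    - {"tx":0.18,"ty":0,"tz":-0.08,"rx":0,"ry":-0.052,"rz":0}
    - {"tx":0.18,"ty":0,"tz":-0.09,"rx":0,"ry":-0.052,"rz":0}
    - {"tx":0,"ty":0,"tz":0,"rx":0,"ry":0,"rz":0}

```text
time_s: 13.22
tool_pos: [0.5809, 0.045, 0.0442]
tool_rot: [[-0.023, 1.0, 0.007], [0.868, 0.023, -0.497], [-0.497, -0.005, -0.868]]
ft_force: [-0.3, 1.1, 4.8]
gripper_width: 0.0193
```

```bash
python3 lip.py;python3 - <<'E'
from h import *
p=R=None
for pit,z in ((-13,.012),(-18,.02)):
    S=Rs(-88.7,pit); p,R=plan(tcp_from_rear([.5837,.0195,z],S),Rt(S),3,p,R)
E
```

```text
13.22 [0.5809 0.045  0.0442] [ 20.1  32.1  97.4 -31.2  64.8  35.8] F [-0.3  1.1  4.8] T [0.42 0.11 0.  ] w 0.0193
lip [ 0.5841 -0.0964  0.0276] rear [0.5815 0.0129 0.0087] pitch -9.773936754742605 yaw -88.62695041647527 roll z -0.005422653006783219
rows 3 mm/row 2.9 deg/row 1.1
{"tx": 0.221, "ty": 0.073, "tz": -0.181, "rx": -0.001, "ry": -0.019, "rz": 0.001}
{"tx": 0.218, "ty": 0.073, "tz": -0.185, "rx": -0.001, "ry": -0.019, "rz": 0.001}
{"tx": 0.214, "ty": 0.073, "tz": -0.189, "rx": -0.001, "ry": -0.019, "rz": 0.001}
rows 3 mm/row 1.9 deg/row 1.7
{"tx": -0.011, "ty": -0.000, "tz": -0.188, "rx": -0.000, "ry": -0.029, "rz": -0.000}
{"tx": -0.016, "ty": -0.000, "tz": -0.188, "rx": -0.000, "ry": -0.029, "rz": -0.000}
{"tx": -0.022, "ty": -0.000, "tz": -0.187, "rx": -0.000, "ry": -0.029, "rz": -0.000}
```

Request:
jog_arm:
  increments:
    - {"tx":0.1,"ty":0.05,"tz":-0.35,"rx":0,"ry":-0.03,"rz":0}
    - {"tx":0.1,"ty":0.05,"tz":-0.4,"rx":0,"ry":-0.03,"rz":0}
    - {"tx":0.1,"ty":0.05,"tz":-0.4,"rx":0,"ry":-0.03,"rz":0}
    - {"tx":0,"ty":0,"tz":-0.4,"rx":0,"ry":-0.03,"rz":0}
    - {"tx":0,"ty":0,"tz":0,"rx":0,"ry":0,"rz":0}

```text
time_s: 13.85
tool_pos: [0.581, 0.0556, 0.0549]
tool_rot: [[-0.021, 1.0, 0.006], [0.798, 0.02, -0.602], [-0.602, -0.008, -0.799]]
ft_force: [-0.4, 0.6, -1.6]
gripper_width: 0.0195
```

```bash
python3 lip.py
python3 - <<'E'
from h import *
a=r.get_image("top");b=r.get_image("side")
A=cv2.resize(a["pixels"][145:210,190:275,::-1],None,fx=6,fy=6,interpolation=cv2.INTER_CUBIC)
B=cv2.resize(b["pixels"][155:235,250:340,::-1],(510,400),interpolation=cv2.INTER_CUBIC)
B=cv2.resize(B,(450,390));cv2.imwrite("pics/p5.png",cv2.resize(np.hstack([A,B]),(800,325)))
C=cloud(a);V,U=np.mgrid[0:420,0:560]
for v in (167,176,184): print(v,[(u,*(np.round(C[v,u,1:]*1000).astype(int).tolist())) for u in range(206,266,3)])
E
```

```text
13.85 [0.581  0.0556 0.0549] [ 24.2  34.5  95.2 -35.6  71.1  41. ] F [-0.4  0.6 -1.6] T [0.72 0.01 0.  ] w 0.0195
lip [ 0.5839 -0.0868  0.0562] rear [0.5814 0.0194 0.0238] pitch -16.990513441470032 yaw -88.68099471901598 roll z -0.008277019996946789
167 [(206, 26, 6), (209, 18, 6), (212, 11, 3), (215, 3, 8), (218, -5, 23), (221, -13, 27), (224, -20, 27), (227, -27, 22), (230, -35, 27), (233, -42, 29), (236, -49, 24), (239, -57, 23), (242, -64, 24), (245, -71, 24), (248, -78, 4), (251, -86, 1), (254, -93, 9), (257, -101, 30), (260, -108, 1), (263, -116, -4)]
176 [(206, 25, 12), (209, 18, 8), (212, 11, 9), (215, 4, 5), (218, -3, 3), (221, -13, 31), (224, -20, 30), (227, -27, 27), (230, -35, 28), (233, -42, 31), (236, -49, 22), (239, -56, 25), (242, -64, 25), (245, -71, 21), (248, -78, 2), (251, -85, 2), (254, -93, 7), (257, -100, 28), (260, -108, -1), (263, -115, -2)]
184 [(206, 27, 3), (209, 19, 4), (212, 12, 2), (215, 4, 7), (218, -3, 5), (221, -11, 5), (224, -18, 3), (227, -25, 4), (230, -34, 23), (233, -42, 30), (236, -49, 34), (239, -56, 32), (242, -63, 25), (245, -71, 26), (248, -78, 20), (251, -85, 1), (254, -92, -3), (257, -100, 22), (260, -107, -3), (263, -115, -6)]
```

View pics/p5.png

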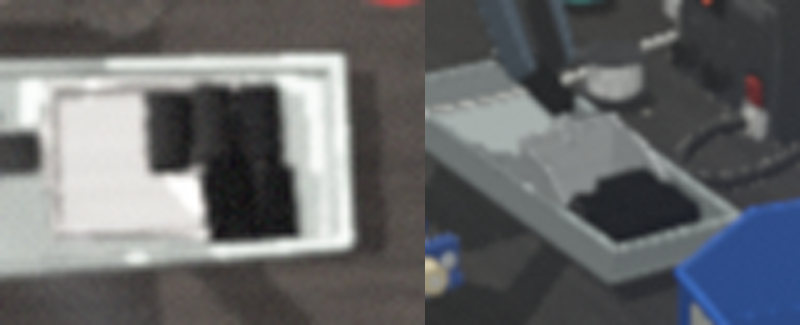

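The pan slipped in rotation in the fingers: the tool turned 17° up, but the pan is still nearly flat on the tray floor with all five cores on it. I'll set it down, regrip nearer the pan, push back to the wall, and then pivot on the rear edge so that the floor carries the moment.

Request:
jog_arm:
  increments:
    - {"tx":0.24,"ty":0,"tz":0.32,"rx":0,"ry":0,"rz":0}
    - {"tx":0.18,"ty":0,"tz":0.24,"rx":0,"ry":0,"rz":0}

```text
time_s: 14.2
tool_pos: [0.5817, 0.0547, 0.0504]
tool_rot: [[-0.019, 1.0, 0.007], [0.798, 0.019, -0.603], [-0.603, -0.005, -0.798]]
ft_force: [-1.6, 6.3, 11.8]
gripper_width: 0.0195
```

Request:
jog_arm:
  increments:
    - {"tx":0,"ty":0,"tz":0,"rx":0,"ry":0,"rz":0}
    - {"tx":0,"ty":0,"tz":0,"rx":0,"ry":0,"rz":0}
    - {"tx":0,"ty":0,"tz":0,"rx":0,"ry":0,"rz":0}
  claw: 150

```text
time_s: 14.58
tool_pos: [0.5817, 0.0535, 0.0513]
tool_rot: [[-0.018, 1.0, 0.008], [0.797, 0.019, -0.604], [-0.604, -0.005, -0.797]]
ft_force: [0.0, 0.1, -0.8]
gripper_width: 0.0373
```

```bash
python3 lip.py
python3 - <<'E'
from h import *
a=r.get_image("top"); C=cloud(a);V,U=np.mgrid[0:420,0:560]
print([ (d["centre"],d["p"]) for q in("scoop_grip","scoop_lip") for d in r.place_of("top",q)[:2]])
br=a["pixels"].astype(int).sum(-1)
for v in (167,176,184): print(v,[(u,*(np.round(C[v,u,1:]*1000).astype(int).tolist()),int(br[v,u])) for u in range(194,260,2)])
s=r.sense(); g0=s["tool_pos"]-G(s["tool_rot"])[:,2]*r.grasp_offset; print("grip",g0)
E
```

```text
14.57 [0.5817 0.0535 0.0513] [ 24.1  34.7  95.5 -36.   70.7  41.5] F [ 0.   0.1 -0.8] T [ 0.3   0.08 -0.02] w 0.0373
lip [ 0.5844 -0.0889  0.0531] rear [0.5823 0.0171 0.0203] pitch -17.168354861960843 yaw -88.84042937456746 roll z -0.004704260036611919
[([185.6, 175.8], 0.66), ([254.2, 174.7], 0.49)]
167 [(194, 56, 3, 600), (196, 51, 2, 596), (198, 46, -1, 585), (200, 36, 43, 589), (202, 35, 9, 503), (204, 31, 7, 667), (206, 26, 3, 677), (208, 21, 6, 680), (210, 16, 9, 680), (212, 11, 3, 681), (214, 6, 3, 679), (216, 1, 5, 681), (218, -4, 4, 664), (220, -10, 24, 370), (222, -15, 26, 185), (224, -20, 27, 166), (226, -25, 31, 117), (228, -30, 23, 102), (230, -35, 27, 168), (232, -40, 25, 171), (234, -45, 26, 141), (236, -50, 26, 105), (238, -54, 19, 151), (240, -59, 27, 128), (242, -64, 28, 127), (244, -69, 31, 105), (246, -74, 25, 152), (248, -78, 4, 494), (250, -83, 4, 603), (252, -88, 0, 625), (254, -93, 3, 671), (256, -98, 22, 662), (258, -103, 27, 681)]
176 [(194, 48, 69, 207), (196, 44, 63, 176), (198, 39, 62, 261), (200, 36, 46, 548), (202, 33, 33, 520), (204, 31, 2, 663), (206,
[... 536 characters left out ...]
0)]
184 [(194, 57, 1, 574), (196, 52, 0, 580), (198, 46, 5, 585), (200, 37, 43, 562), (202, 35, 18, 520), (204, 32, 2, 635), (206, 27, 4, 673), (208, 22, 1, 672), (210, 16, 14, 675), (212, 12, 6, 672), (214, 7, 2, 681), (216, 2, 0, 679), (218, -3, 4, 678), (220, -8, 6, 677), (222, -13, 10, 675), (224, -18, 3, 696), (226, -23, 7, 758), (228, -28, 3, 764), (230, -33, 5, 734), (232, -39, 28, 234), (234, -45, 40, 92), (236, -49, 39, 68), (238, -54, 30, 74), (240, -59, 31, 69), (242, -63, 26, 88), (244, -68, 30, 79), (246, -73, 28, 71), (248, -78, 21, 101), (250, -82, 2, 347), (252, -87, 7, 591), (254, -92, 2, 574), (256, -97, 8, 622), (258, -102, 30, 720)]
grip [0.58161778 0.06498495 0.06620737]
```

```bash
sed -i 's/^TILT=20/TILT=25/; s/S@\[-.143,0,.058\]/S@[-.134,0,.0565]/' h.py; sed -i 's/radians(20)/radians(25)/; s/\.143\*sx-\.058\*sz/.134*sx-.0565*sz/g; s/\.032\*sx-\.058\*sz/.023*sx-.0565*sz/' lip.py
python3 - <<'E'
from h import *
S=Rs(-88.7,0); plan(tcp_from_grip([.5815,.060,.0600],S),Rt(S),3)
E
```

```text
rows 3 mm/row 2.8 deg/row 4.1
{"tx": 0.125, "ty": -0.002, "tz": 0.251, "rx": -0.002, "ry": 0.071, "rz": -0.000}
{"tx": 0.107, "ty": -0.003, "tz": 0.259, "rx": -0.002, "ry": 0.071, "rz": -0.000}
{"tx": 0.088, "ty": -0.003, "tz": 0.266, "rx": -0.002, "ry": 0.071, "rz": -0.000}
```

Request:
jog_arm:
  increments:
    - {"tx":0.12,"ty":0,"tz":0.25,"rx":-0.002,"ry":0.071,"rz":0}
    - {"tx":0.11,"ty":0,"tz":0.26,"rx":-0.002,"ry":0.071,"rz":0}
    - {"tx":0.09,"ty":0,"tz":0.26,"rx":-0.002,"ry":0.071,"rz":0}
    - {"tx":0,"ty":0,"tz":0,"rx":0,"ry":0,"rz":0}

```text
time_s: 15.22
tool_pos: [0.5814, 0.0522, 0.0421]
tool_rot: [[-0.021, 1.0, 0.009], [0.908, 0.023, -0.417], [-0.417, -0.001, -0.909]]
ft_force: [-0.4, 0.4, 0.9]
gripper_width: 0.0371
```

Request:
jog_arm:
  increments:
    - {"tx":0,"ty":0,"tz":0,"rx":0,"ry":0,"rz":0}
    - {"tx":0,"ty":0,"tz":0,"rx":0,"ry":0,"rz":0}
    - {"tx":0,"ty":0,"tz":0,"rx":0,"ry":0,"rz":0}
    - {"tx":0,"ty":0,"tz":0,"rx":0,"ry":0,"rz":0}
  claw: 255

```text
time_s: 15.72
tool_pos: [0.5813, 0.0528, 0.0417]
tool_rot: [[-0.024, 1.0, 0.008], [0.907, 0.025, -0.421], [-0.421, -0.002, -0.907]]
ft_force: [-1.0, -1.8, 1.5]
gripper_width: 0.0195
```

```bash
python3 lip.py
python3 - <<'E'
from h import *
S=Rs(-88.65,0); plan(tcp_from_lip([.585,-.093,.002],S),Rt(S),4)
E
```

```text
15.72 [0.5813 0.0528 0.0417] [ 18.4  30.8  97.8 -27.1  62.1  32.1] F [-1.  -1.8  1.5] T [-0.09  0.04 -0.05] w 0.0195
lip [ 0.5844 -0.0732  0.002 ] rear [0.5816 0.0378 0.0022] pitch 0.10185136291788698 yaw -88.57721837063615 roll z -0.002349751965308064
rows 4 mm/row 4.9 deg/row 0.0
{"tx": -0.445, "ty": 0.005, "tz": 0.214, "rx": -0.000, "ry": -0.000, "rz": 0.001}
{"tx": -0.445, "ty": 0.006, "tz": 0.214, "rx": -0.000, "ry": -0.000, "rz": 0.001}
{"tx": -0.445, "ty": 0.006, "tz": 0.214, "rx": -0.000, "ry": -0.000, "rz": 0.001}
{"tx": -0.445, "ty": 0.006, "tz": 0.214, "rx": -0.000, "ry": -0.000, "rz": 0.001}
```

Request:
jog_arm:
  increments:
    - {"tx":-0.47,"ty":0,"tz":0.24,"rx":0,"ry":0.003,"rz":0}
    - {"tx":-0.47,"ty":0,"tz":0.24,"rx":0,"ry":0.003,"rz":0}
    - {"tx":-0.47,"ty":0,"tz":0.24,"rx":0,"ry":0,"rz":0}
    - {"tx":-0.47,"ty":0,"tz":0.24,"rx":0,"ry":0,"rz":0}

```text
time_s: 16.23
tool_pos: [0.5835, 0.0347, 0.0414]
tool_rot: [[-0.021, 1.0, 0.013], [0.913, 0.025, -0.408], [-0.408, 0.003, -0.913]]
ft_force: [-2.7, 18.2, 10.1]
gripper_width: 0.0195
```

```bash
python3 lip.py; python3 pan.py
python3 - <<'E'
from h import *
a=r.get_image("top");C=cloud(a);br=a["pixels"].astype(int).sum(-1)
for v in (167,176,184): print(v,[(u,*(np.round(C[v,u,1:]*1000).astype(int).tolist())) for u in list(range(204,214,2))+list(range(224,260,2))])
p=R=None
s=r.sense();Rr=G(s["tool_rot"]);g=s["tool_pos"]-Rr[:,2]*r.grasp_offset
E
```

```text
16.23 [0.5835 0.0347 0.0414] [ 16.3  30.2  98.6 -27.   60.5  30.4] F [-2.7 18.2 10.1] T [ 2.38  0.66 -0.26] w 0.0195
lip [ 0.5868 -0.0907 -0.    ] rear [0.584  0.0203 0.0017] pitch 0.9008624858612686 yaw -88.58287267515965 roll z 0.002891545358347063
cores y [-0.09725017  0.05515103] z [0.02128201 0.02809397 0.09797152] 811
end rim y [-0.10478523 -0.10111849 -0.09532968]
167 [(204, 31, 5), (206, 26, 2), (208, 17, 44), (210, 16, 1), (212, 12, -1), (224, -19, 6), (226, -24, 8), (228, -30, 24), (230, -35, 26), (232, -40, 29), (234, -45, 29), (236, -49, 20), (238, -54, 24), (240, -59, 22), (242, -64, 27), (244, -69, 27), (246, -74, 26), (248, -79, 27), (250, -84, 28), (252, -89, 24), (254, -93, 19), (256, -98, 16), (258, -103, 30)]
176 [(204, 24, 66), (206, 20, 59), (208, 18, 41), (210, 16, 7), (212, 11, 9), (224, -18, 5), (226, -23, 2), (228, -30, 25), (230, -35, 29), (232, -39, 27), (234, -44, 26), (236, -49, 24), (238, -54, 22), (240, -59, 33), (242, -64, 28), (244, -69, 27), (246, -73, 8), (248, -78, 24), (250, -83, 21), (252, -88, 22), (254, -93, 23), (256, -98, 22), (258, -103, 31)]
184 [(204, 32, -3), (206, 27, 3), (208, 18, 43), (210, 16, 12), (212, 12, 3), (224, -18, 5), (226, -23, 6), (228, -28, 4), (230, -33, 1), (232, -38, 7), (234, -43, 7), (236, -48, 5), (238, -54, 29), (240, -59, 29), (242, -64, 38), (244, -68, 35), (246, -73, 29), (248, -78, 25), (250, -83, 25), (252, -88, 28), (254, -93, 27), (256, -97, 27), (258, -102, 28)]
```

Run:
```python
from h import *
p=R=None
for pit,z,n in ((-6,.0010,2),(-12,.0008,2),(-18,.0006,2),(-24,.0005,2)):
    S=Rs(-88.6,pit); p,R=plan(tcp_from_rear([.5838,.0210,z],S),Rt(S),n,p,R)
```

```text
rows 2 mm/row 3.3 deg/row 3.4
{"tx": 0.326, "ty": -0.010, "tz": 0.017, "rx": 0.001, "ry": -0.060, "rz": -0.000}
{"tx": 0.326, "ty": -0.010, "tz": -0.003, "rx": 0.001, "ry": -0.060, "rz": -0.000}
rows 2 mm/row 2.3 deg/row 3.0
{"tx": 0.226, "ty": -0.000, "tz": 0.004, "rx": 0.000, "ry": -0.052, "rz": 0.000}
{"tx": 0.226, "ty": -0.000, "tz": -0.008, "rx": 0.000, "ry": -0.052, "rz": 0.000}
rows 2 mm/row 2.3 deg/row 3.0
{"tx": 0.227, "ty": 0.000, "tz": 0.004, "rx": 0.000, "ry": -0.052, "rz": 0.000}
{"tx": 0.227, "ty": 0.000, "tz": -0.008, "rx": 0.000, "ry": -0.052, "rz": 0.000}
rows 2 mm/row 2.2 deg/row 3.0
{"tx": 0.224, "ty": -0.000, "tz": -0.001, "rx": -0.000, "ry": -0.052, "rz": 0.000}
{"tx": 0.224, "ty": -0.000, "tz": -0.012, "rx": -0.000, "ry": -0.052, "rz": 0.000}
```

Request:
jog_arm:
  increments:
    - {"tx":0.33,"ty":0,"tz":0.02,"rx":0,"ry":-0.06,"rz":0}
    - {"tx":0.33,"ty":0,"tz":0.02,"rx":0,"ry":-0.06,"rz":0}
    - {"tx":0.23,"ty":0,"tz":0.02,"rx":0,"ry":-0.052,"rz":0}
    - {"tx":0.23,"ty":0,"tz":0.02,"rx":0,"ry":-0.052,"rz":0}

```text
time_s: 16.82
tool_pos: [0.5837, 0.0305, 0.0452]
tool_rot: [[-0.014, 1.0, 0.016], [0.779, 0.021, -0.626], [-0.626, 0.004, -0.78]]
ft_force: [-0.8, -4.2, 9.5]
gripper_width: 0.0196
```

```bash
python3 lip.py
cat > prof.py <<'E'
from h import *
a=r.get_image("top");C=cloud(a)
for v in (167,176,184): print(v,[(u,*(np.round(C[v,u,1:]*1000).astype(int).tolist())) for u in range(200,260,3)])
E
python3 prof.py
python3 - <<'E'
from h import *
p=R=None
for pit,z,n in ((-18,.0006,2),(-24,.0005,2)):
    S=Rs(-88.6,pit); p,R=plan(tcp_from_rear([.5838,.0210,z],S),Rt(S),n,p,R)
E
```

```text
16.82 [0.5837 0.0305 0.0452] [ 22.9  35.1  97.1 -38.6  69.3  42.8] F [-0.8 -4.2  9.5] T [-0.86  0.27 -0.1 ] w 0.0196
lip [ 0.5865 -0.1013  0.0369] rear [0.5844 0.0065 0.0105] pitch -13.784573144451018 yaw -88.85326474850464 roll z 0.00369933322004508
167 [(200, 41, 6), (203, 33, 4), (206, 26, 2), (209, 17, 22), (212, 11, 5), (215, -112, 1303), (218, -4, 7), (221, -11, 3), (224, -19, 6), (227, -27, 19), (230, -35, 24), (233, -42, 24), (236, -49, 20), (239, -57, 25), (242, -64, 27), (245, -71, 15), (248, -79, 28), (251, -86, 27), (254, -93, 23), (257, -101, 29)]
176 [(200, 34, 67), (203, 27, 67), (206, 20, 60), (209, 16, 37), (212, 12, 0), (215, 4, 6), (218, -3, 2), (221, -11, 8), (224, -19, 7), (227, -26, 1), (230, -35, 28), (233, -41, 20), (236, -49, 25), (239, -56, 24), (242, -64, 20), (245, -71, 25), (248, -78, 24), (251, -86, 27), (254, -93, 25), (257, -100, 31)]
184 [(200, 41, 7), (203, 34, 4), (206, 27, -2), (209, 15, 41), (212, 12, 1), (215, 4, 8), (218, -3, 1), (221, -10, 1), (224, -18, 4), (227, -25, 6), (230, -32, -2), (233, -40, 4), (236, -48, 8), (239, -56, 33), (242, -64, 40), (245, -71, 31), (248, -78, 25), (251, -85, 28), (254, -93, 25), (257, -100, 24)]
rows 2 mm/row 10.3 deg/row 2.0
{"tx": 1.022, "ty": -0.013, "tz": -0.078, "rx": 0.000, "ry": -0.035, "rz": -0.002}
{"tx": 1.019, "ty": -0.011, "tz": -0.114, "rx": 0.000, "ry": -0.035, "rz": -0.002}
rows 2 mm/row 2.2 deg/row 3.0
{"tx": 0.224, "ty": -0.000, "tz": -0.001, "rx": -0.000, "ry": -0.052, "rz": 0.000}
{"tx": 0.224, "ty": -0.000, "tz": -0.012, "rx": -0.000, "ry": -0.052, "rz": 0.000}
```

The tool rotated but the pan hinged in the pads again. At about 41° relative tilt the handle's end should rest against the gripper body and act as a stop. The tool is at 39° now, so I keep rotating gently and check whether the pan follows.

```bash
sed -i 's/^TILT=25/TILT=41/' h.py; sed -i 's/radians(25)/radians(41)/' lip.py; python3 lip.py
python3 - <<'E'
from h import *
p=R=None
for pit,z,n in ((-4,.003,2),(-10,.004,2),(-16,.006,2),(-22,.010,2)):
    S=Rs(-88.6,pit); p,R=plan(tcp_from_rear([.5838,.0200,z],S),Rt(S),n,p,R)
E
```

```text
16.88 [0.5838 0.0306 0.0451] [ 23.   35.2  97.1 -38.7  69.4  42.9] F [ 0.4 -5.8 13.5] T [-1.96  0.06 -0.09] w 0.0196
lip [ 0.5866 -0.0895 -0.0014] rear [0.5841 0.0215 0.0025] pitch 1.981259990995436 yaw -88.69553197736688 roll z 0.0025772000580897322
rows 2 mm/row 1.5 deg/row 3.0
{"tx": 0.136, "ty": -0.011, "tz": -0.067, "rx": 0.000, "ry": -0.052, "rz": -0.002}
{"tx": 0.132, "ty": -0.011, "tz": -0.074, "rx": 0.000, "ry": -0.052, "rz": -0.002}
rows 2 mm/row 2.2 deg/row 3.0
{"tx": 0.174, "ty": 0.000, "tz": -0.128, "rx": 0.000, "ry": -0.052, "rz": 0.000}
{"tx": 0.167, "ty": 0.000, "tz": -0.137, "rx": 0.000, "ry": -0.052, "rz": 0.000}
rows 2 mm/row 2.0 deg/row 3.0
{"tx": 0.131, "ty": -0.000, "tz": -0.155, "rx": -0.000, "ry": -0.052, "rz": -0.000}
{"tx": 0.123, "ty": -0.000, "tz": -0.162, "rx": -0.000, "ry": -0.052, "rz": -0.000}
rows 2 mm/row 2.1 deg/row 3.0
{"tx": 0.041, "ty": 0.000, "tz": -0.201, "rx": -0.000, "ry": -0.052, "rz": 0.000}
{"tx": 0.031, "ty": 0.000, "tz": -0.203, "rx": -0.000, "ry": -0.052, "rz": 0.000}
```

Request:
jog_arm:
  increments:
    - {"tx":0.2,"ty":0,"tz":-0.07,"rx":0,"ry":-0.06,"rz":0}
    - {"tx":0.2,"ty":0,"tz":-0.08,"rx":0,"ry":-0.06,"rz":0}
    - {"tx":0.2,"ty":0,"tz":-0.12,"rx":0,"ry":-0.06,"rz":0}
    - {"tx":0.2,"ty":0,"tz":-0.12,"rx":0,"ry":-0.06,"rz":0}

```text
time_s: 17.38
tool_pos: [0.5838, 0.0277, 0.0514]
tool_rot: [[-0.008, 1.0, 0.016], [0.58, 0.018, -0.815], [-0.815, 0.003, -0.58]]
ft_force: [0.8, -5.7, 6.0]
gripper_width: 0.0192
```

```bash
python3 lip.py; python3 prof.py
```

```text
17.38 [0.5838 0.0277 0.0514] [ 28.1  41.8  95.1 -47.5  80.2  51.9] F [ 0.8 -5.7  6. ] T [-0.7   0.15  0.05] w 0.0192
lip [ 0.5862 -0.1004  0.0388] rear [0.5843 0.0075 0.0128] pitch -13.557567562332745 yaw -89.00148377026656 roll z 0.0028845578813414294
167 [(200, 41, 3), (203, 34, -2), (206, 26, 3), (209, 17, 21), (212, 11, 3), (215, 4, 1), (218, -4, 5), (221, -11, 4), (224, -19, 4), (227, -27, 23), (230, -35, 26), (233, -42, 27), (236, -49, 20), (239, -57, 29), (242, -64, 24), (245, -71, 17), (248, -79, 24), (251, -86, 24), (254, -93, 21), (257, -101, 29)]
176 [(200, 34, 64), (203, 27, 62), (206, 21, 57), (209, 15, 39), (212, 11, 7), (215, 4, 6), (218, -3, 5), (221, -11, 3), (224, -18, 3), (227, -26, 2), (230, -34, 24), (233, -42, 27), (236, -49, 25), (239, -56, 23), (242, -64, 27), (245, -71, 26), (248, -78, 17), (251, -86, 25), (254, -93, 22), (257, -100, 26)]
184 [(200, 41, 8), (203, 35, -1), (206, 27, 1), (209, 15, 42), (212, 12, 3), (215, 4, 5), (218, -3, 7), (221, -11, 7), (224, -18, 6), (227, -25, 4), (230, -33, 5), (233, -40, 2), (236, -48, 4), (239, -56, 33), (242, -64, 37), (245, -71, 30), (248, -78, 26), (251, -85, 23), (254, -93, 26), (257, -100, 23)]
```

Request:
jog_arm:
  increments:
    - {"tx":0.23,"ty":0,"tz":-0.33,"rx":0,"ry":0,"rz":0}
    - {"tx":0.23,"ty":0,"tz":-0.33,"rx":0,"ry":0,"rz":0}
    - {"tx":0.23,"ty":0,"tz":-0.33,"rx":0,"ry":0,"rz":0}
    - {"tx":0,"ty":0,"tz":0,"rx":0,"ry":0,"rz":0}

```text
time_s: 17.92
tool_pos: [0.5836, 0.0355, 0.0514]
tool_rot: [[-0.012, 1.0, 0.015], [0.569, 0.019, -0.822], [-0.822, -0.002, -0.57]]
ft_force: [-1.1, 0.6, 3.4]
gripper_width: 0.0197
```

```bash
python3 lip.py; python3 prof.py
python3 - <<'E'
from h import *
a=r.get_image("top");b=r.get_image("side")
A=cv2.resize(a["pixels"][145:210,180:275,::-1],(570,390),interpolation=cv2.INTER_CUBIC)
B=cv2.resize(b["pixels"][100:235,220:340,::-1],None,fx=390/135,fy=390/135,interpolation=cv2.INTER_CUBIC)
cv2.imwrite("pics/p6.png",cv2.resize(np.hstack([A,B]),(800,340)))
E
```

```text
17.93 [0.5836 0.0355 0.0514] [ 28.9  42.4  94.3 -47.3  81.3  52. ] F [-1.1  0.6  3.4] T [ 0.4  -0.    0.04] w 0.0197
lip [ 0.586  -0.0928  0.0404] rear [0.5839 0.0148 0.013 ] pitch -14.284145846641092 yaw -88.88876474658511 roll z -0.00181345243485209
167 [(200, 41, 0), (203, 34, 1), (206, 24, 20), (209, 18, 4), (212, 11, 2), (215, 3, 6), (218, -4, 6), (221, -12, 9), (224, -20, 29), (227, -28, 28), (230, -35, 24), (233, -42, 22), (236, -49, 23), (239, -57, 27), (242, -64, 18), (245, -72, 31), (248, -79, 29), (251, -86, 19), (254, -93, 6), (257, -101, 32)]
176 [(200, 34, 66), (203, 29, 42), (206, 22, 41), (209, 18, 8), (212, 11, 4), (215, 4, 5), (218, -3, 4), (221, -11, 4), (224, -19, 8), (227, -27, 25), (230, -34, 22), (233, -42, 23), (236, -49, 24), (239, -57, 29), (242, -64, 27), (245, -71, 18), (248, -78, 27), (251, -86, 28), (254, -93, 1), (257, -100, 27)]
184 [(200, 42, 1), (203, 35, -2), (206, 23, 35), (209, 19, 8), (212, 12, 5), (215, 4, 3), (218, -3, 8), (221, -11, 5), (224, -18, 2), (227, -25, 4), (230, -33, 7), (233, -40, 3), (236, -49, 23), (239, -57, 38), (242, -64, 35), (245, -71, 32), (248, -78, 24), (251, -85, 28), (254, -93, 23), (257, -100, 24)]
```

View pics/p6.png

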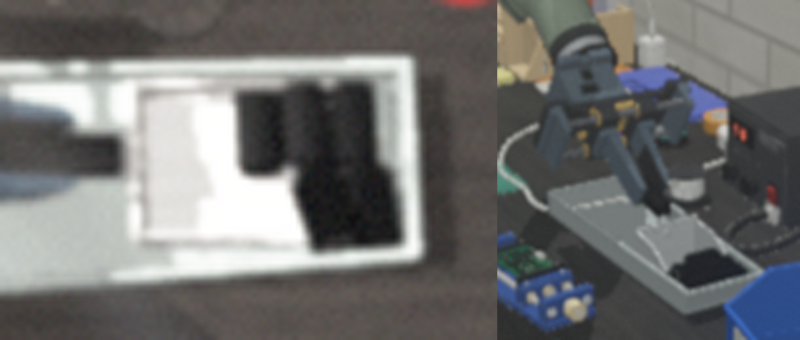

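Request:
jog_arm:
  increments:
    - {"tx":-0.33,"ty":0,"tz":-0.23,"rx":0,"ry":0,"rz":0}
    - {"tx":-0.33,"ty":0,"tz":-0.23,"rx":0,"ry":0,"rz":0}
    - {"tx":-0.33,"ty":0,"tz":-0.23,"rx":0,"ry":0,"rz":0}
    - {"tx":-0.33,"ty":0,"tz":-0.23,"rx":0,"ry":0,"rz":0}

```text
time_s: 18.58
tool_pos: [0.5827, 0.0371, 0.0647]
tool_rot: [[-0.014, 1.0, 0.013], [0.576, 0.019, -0.817], [-0.818, -0.004, -0.576]]
ft_force: [-0.5, -0.0, -3.4]
gripper_width: 0.0197
```

```bash
python3 lip.py; python3 prof.py
```

```text
18.57 [0.5827 0.0371 0.0647] [ 28.9  41.2  93.9 -46.8  82.1  50.7] F [-0.5 -0.  -3.4] T [ 1.4   0.07 -0.02] w 0.0197
lip [ 0.5851 -0.0911  0.0527] rear [0.5829 0.0167 0.0261] pitch -13.839800647211916 yaw -88.85103724086306 roll z -0.004339556908868883
167 [(200, 41, 2), (203, 28, 55), (206, 25, 17), (209, 17, 16), (212, 10, 14), (215, 3, 16), (218, -4, 10), (221, -12, 18), (224, -21, 37), (227, -28, 37), (230, -36, 39), (233, -43, 37), (236, -50, 36), (239, -57, 34), (242, -65, 37), (245, -72, 39), (248, -79, 39), (251, -86, 0), (254, -93, 4), (257, -101, 32)]
176 [(200, 33, 77), (203, 28, 52), (206, 25, 18), (209, 18, 17), (212, 10, 19), (215, 3, 13), (218, -4, 15), (221, -11, 11), (224, -21, 38), (227, -28, 34), (230, -35, 37), (233, -42, 31), (236, -49, 28), (239, -57, 40), (242, -64, 33), (245, -71, 25), (248, -78, 26), (251, -86, 36), (254, -93, 29), (257, -100, 26)]
184 [(200, 41, 3), (203, 29, 50), (206, 25, 17), (209, 18, 17), (212, 10, 21), (215, 4, 12), (218, -4, 18), (221, -11, 16), (224, -19, 15), (227, -26, 16), (230, -33, 13), (233, -40, 9), (236, -49, 34), (239, -57, 42), (242, -64, 44), (245, -71, 40), (248, -78, 27), (251, -85, 35), (254, -93, 28), (257, -100, 23)]
```

The load lifted level: the pan floor is at z≈15 mm and the load on the wrist is about 3.4 N, so the grip now holds. Next I nudge the lip forward under the front core, which leans on the end wall, and then tilt the nose up.

```bash
sed -i 's/^TILT=41/TILT=55/' h.py; sed -i 's/radians(41)/radians(55)/' lip.py; python3 lip.py
python3 - <<'E'
from h import *
s=r.sense()
S=Rs(-88.8,-3); p,R=plan(tcp_from_lip([.5845,-.0905,.0155],S),Rt(S),3)
for q,y,z in ((-8,-.0915,.024),(-14,-.0905,.036),(-20,-.088,.05)):
  S=Rs(-88.8,q); p,R=plan(tcp_from_lip([.5845,y,z],S),Rt(S),2,p,R)
E
```

```text
18.62 [0.5829 0.0371 0.0653] [ 28.9  41.2  93.9 -46.8  82.1  50.7] F [ 0.7  0.3 -3.3] T [1.35 0.1  0.03] w 0.02
lip [ 0.585  -0.0814  0.0193] rear [0.5829 0.0296 0.0196] pitch 0.14584314134188156 yaw -88.91392324475557 roll z -0.0035838636856550398
rows 3 mm/row 4.1 deg/row 1.1
{"tx": 0.152, "ty": -0.034, "tz": 0.383, "rx": -0.001, "ry": -0.018, "rz": 0.001}
{"tx": 0.159, "ty": -0.035, "tz": 0.380, "rx": -0.001, "ry": -0.018, "rz": 0.001}
{"tx": 0.166, "ty": -0.036, "tz": 0.377, "rx": -0.001, "ry": -0.018, "rz": 0.001}
rows 2 mm/row 1.5 deg/row 2.5
{"tx": 0.145, "ty": -0.001, "tz": -0.026, "rx": -0.000, "ry": -0.044, "rz": -0.000}
{"tx": 0.144, "ty": -0.001, "tz": -0.032, "rx": -0.000, "ry": -0.044, "rz": -0.000}
rows 2 mm/row 1.8 deg/row 3.0
{"tx": 0.125, "ty": 0.001, "tz": -0.123, "rx": -0.000, "ry": -0.052, "rz": -0.000}
{"tx": 0.118, "ty": 0.001, "tz": -0.130, "rx": -0.000, "ry": -0.052, "rz": -0.000}
rows 2 mm/row 1.8 deg/row 3.0
{"tx": 0.028, "ty": 0.003, "tz": -0.174, "rx": 0.000, "ry": -0.052, "rz": 0.000}
{"tx": 0.019, "ty": 0.003, "tz": -0.175, "rx": 0.000, "ry": -0.052, "rz": 0.000}
```

Request:
jog_arm:
  increments:
    - {"tx":0.15,"ty":-0.03,"tz":0.38,"rx":0,"ry":-0.018,"rz":0}
    - {"tx":0.16,"ty":-0.03,"tz":0.38,"rx":0,"ry":-0.018,"rz":0}
    - {"tx":0.16,"ty":-0.03,"tz":0.38,"rx":0,"ry":-0.018,"rz":0}
    - {"tx":0.15,"ty":0,"tz":-0.03,"rx":0,"ry":-0.044,"rz":0}
    - {"tx":0.15,"ty":0,"tz":-0.03,"rx":0,"ry":-0.044,"rz":0}

```text
time_s: 19.25
tool_pos: [0.5829, 0.0318, 0.0528]
tool_rot: [[-0.01, 1.0, 0.017], [0.446, 0.02, -0.895], [-0.895, -0.001, -0.446]]
ft_force: [0.6, 1.4, -0.1]
gripper_width: 0.02
```

```bash
python3 lip.py; python3 prof.py
python3 - <<'E'
from h import *
p=R=None
for q,y,z in ((-14,-.0905,.036),(-20,-.088,.05)):
  S=Rs(-88.8,q); p,R=plan(tcp_from_lip([.5845,y,z],S),Rt(S),2,p,R)
E
```

```text
19.25 [0.5829 0.0318 0.0528] [ 30.6  46.3  93.7 -51.3  86.7  55.8] F [ 0.6  1.4 -0.1] T [0.92 0.02 0.04] w 0.02
lip [ 0.5853 -0.0923  0.0252] rear [0.5831 0.0175 0.0087] pitch -8.529184580673588 yaw -88.85434309770058 roll z -0.0012856575966867833
167 [(200, 41, 2), (203, 33, 5), (206, 22, 43), (209, 18, 8), (212, 11, 2), (215, 4, 6), (218, -4, 8), (221, -12, 9), (224, -19, 9), (227, -28, 28), (230, -35, 30), (233, -43, 31), (236, -50, 31), (239, -57, 39), (242, -65, 36), (245, -72, 29), (248, -79, 34), (251, -86, 30), (254, -93, 10), (257, -101, 26)]
176 [(200, 34, 66), (203, 27, 63), (206, 22, 44), (209, 18, 15), (212, 11, 7), (215, 4, 7), (218, -4, 9), (221, -11, 10), (224, -18, 6), (227, -28, 33), (230, -35, 31), (233, -42, 32), (236, -48, 5), (239, -57, 35), (242, -64, 36), (245, -71, 34), (248, -79, 32), (251, -86, 37), (254, -93, 36), (257, -100, 24)]
184 [(200, 41, 4), (203, 34, 2), (206, 27, 1), (209, 18, 16), (212, 11, 10), (215, 5, 2), (218, -3, 2), (221, -11, 6), (224, -18, 6), (227, -26, 8), (230, -33, 6), (233, -41, 15), (236, -48, 12), (239, -56, 35), (242, -64, 46), (245, -71, 39), (248, -78, 38), (251, -85, 38), (254, -93, 38), (257, -100, 29)]
rows 2 mm/row 2.0 deg/row 2.6
{"tx": 0.120, "ty": -0.042, "tz": -0.150, "rx": -0.000, "ry": -0.046, "rz": 0.001}
{"tx": 0.113, "ty": -0.042, "tz": -0.155, "rx": -0.000, "ry": -0.046, "rz": 0.001}
rows 2 mm/row 1.8 deg/row 3.0
{"tx": 0.028, "ty": 0.003, "tz": -0.174, "rx": 0.000, "ry": -0.052, "rz": 0.000}
{"tx": 0.019, "ty": 0.003, "tz": -0.175, "rx": 0.000, "ry": -0.052, "rz": 0.000}
```

Request:
jog_arm:
  increments:
    - {"tx":0.1,"ty":-0.02,"tz":-0.15,"rx":0,"ry":-0.05,"rz":0}
    - {"tx":0.1,"ty":-0.02,"tz":-0.16,"rx":0,"ry":-0.05,"rz":0}
    - {"tx":0.03,"ty":0,"tz":-0.17,"rx":0,"ry":-0.052,"rz":0}
    - {"tx":0.02,"ty":0,"tz":-0.18,"rx":0,"ry":-0.052,"rz":0}

```text
time_s: 19.8
tool_pos: [0.582, 0.0404, 0.0511]
tool_rot: [[-0.008, 1.0, 0.02], [0.245, 0.021, -0.969], [-0.969, -0.003, -0.245]]
ft_force: [0.2, -0.3, -3.3]
gripper_width: 0.0198
```

```bash
python3 lip.py; python3 prof.py
```

```text
19.8 [0.582  0.0404 0.0511] [ 33.2  53.2  91.5 -55.7  95.6  60.3] F [ 0.2 -0.3 -3.3] T [1.66 0.14 0.  ] w 0.0198
lip [ 0.5848 -0.0867  0.0505] rear [0.5824 0.0171 0.011 ] pitch -20.812202844041707 yaw -88.70570417203533 roll z -0.0030937473089645406
167 [(200, 41, 3), (203, 29, 45), (206, 24, 25), (209, 18, 10), (212, 10, 10), (215, 3, 9), (218, -4, 9), (221, -12, 14), (224, -21, 38), (227, -28, 39), (230, -36, 40), (233, -43, 48), (236, -50, 44), (239, -58, 53), (242, -65, 51), (245, -72, 50), (248, -80, 57), (251, -87, 51), (254, -93, 4), (257, -101, 30)]
176 [(200, 35, 53), (203, 29, 43), (206, -112, 1303), (209, 18, 10), (212, 11, 8), (215, 3, 11), (218, -4, 7), (221, -12, 15), (224, -21, 37), (227, -28, 42), (230, -36, 43), (233, -43, 40), (236, -50, 53), (239, -58, 55), (242, -65, 53), (245, -72, 61), (248, -79, 61), (251, -86, 56), (254, -93, 10), (257, -100, 24)]
184 [(200, 41, 5), (203, 34, 5), (206, 24, 28), (209, 18, 14), (212, 11, 7), (215, 4, 7), (218, -4, 12), (221, -11, 6), (224, -19, 17), (227, -26, 18), (230, -34, 22), (233, -41, 27), (236, -50, 58), (239, -57, 58), (242, -65, 59), (245, -72, 55), (248, -79, 61), (251, -86, 58), (254, -93, 53), (257, -100, 20)]
```

All five cores are now lifted at about 15° nose-up. I raise the scoop clear of the tray and tilt a little more.

Request:
jog_arm:
  increments:
    - {"tx":-0.5,"ty":0,"tz":-0.25,"rx":0,"ry":-0.05,"rz":0}
    - {"tx":-0.6,"ty":0,"tz":-0.25,"rx":0,"ry":-0.05,"rz":0}
    - {"tx":-0.8,"ty":0,"tz":-0.2,"rx":0,"ry":-0.05,"rz":0}
    - {"tx":-0.8,"ty":0,"tz":-0.1,"rx":0,"ry":-0.03,"rz":0}

```text
time_s: 20.35
tool_pos: [0.5814, 0.0451, 0.0754]
tool_rot: [[-0.01, 1.0, 0.022], [0.064, 0.023, -0.998], [-0.998, -0.008, -0.064]]
ft_force: [0.6, -0.3, -4.9]
gripper_width: 0.0199
```

```bash
python3 lip.py; python3 prof.py
python3 - <<'E'
from h import *
a=r.get_image("top");b=r.get_image("side")
A=cv2.resize(a["pixels"][145:210,180:275,::-1],(570,390),interpolation=cv2.INTER_CUBIC)
B=cv2.resize(b["pixels"][100:235,220:340,::-1],None,fx=390/135,fy=390/135,interpolation=cv2.INTER_CUBIC)
cv2.imwrite("pics/p7.png",cv2.resize(np.hstack([A,B]),(800,340)))
E
```

```text
20.35 [0.5814 0.0451 0.0754] [ 34.3  57.   90.1 -59.6 104.   61.5] F [ 0.6 -0.3 -4.9] T [1.78 0.1  0.  ] w 0.0199
lip [ 0.5844 -0.08    0.098 ] rear [0.5818 0.0148 0.0403] pitch -31.34614665319823 yaw -88.41830679799267 roll z -0.008266298636985825
167 [(200, 41, 0), (203, 29, 45), (206, 23, 31), (209, 16, 29), (212, 9, 27), (215, 1, 29), (218, -6, 29), (221, -15, 51), (224, -23, 59), (227, -30, 58), (230, -37, 56), (233, -44, 65), (236, -51, 66), (239, -58, 62), (242, -66, 75), (245, -73, 76), (248, -80, 73), (251, -86, 0), (254, -93, 7), (257, -101, 24)]
176 [(200, 35, 60), (203, 29, 48), (206, 23, 31), (209, 17, 25), (212, 10, 24), (215, 2, 29), (218, -5, 28), (221, -13, 35), (224, -22, 58), (227, -29, 58), (230, -36, 53), (233, -44, 69), (236, -51, 71), (239, -58, 69), (242, -65, 69), (245, -73, 79), (248, -80, 74), (251, -87, 76), (254, -93, 2), (257, -100, 28)]
184 [(200, 42, 1), (203, 28, 54), (206, 23, 34), (209, 17, 28), (212, 10, 24), (215, 2, 27), (218, -5, 30), (221, -13, 37), (224, -20, 38), (227, -28, 37), (230, -35, 37), (233, -44, 66), (236, -51, 77), (239, -58, 79), (242, -65, 75), (245, -72, 78), (248, -79, 77), (251, -86, 76), (254, -92, -2), (257, -100, 28)]
```

View pics/p7.png

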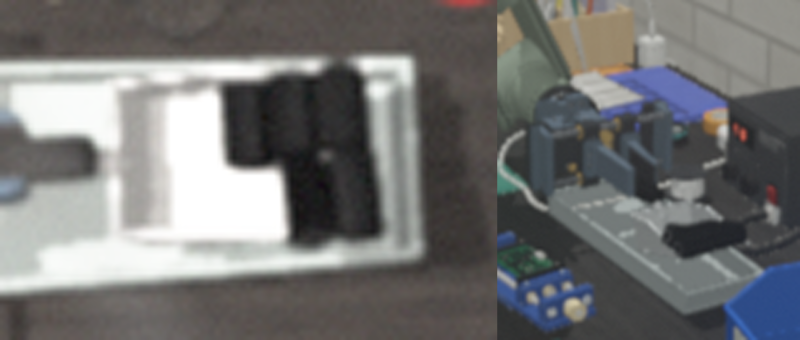

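All five cores are on the scoop and the tray is empty. I carry the load in −y to the bin, turning the nose to about −100° to match the bin, and pour over its +y side wall.

```bash
sed -i 's/^TILT=55/TILT=74/' h.py; sed -i 's/radians(55)/radians(74)/' lip.py; python3 lip.py
python3 - <<'E'
from h import *
S=Rs(-90,-12); p,R=plan(tcp_from_lip([.584,-.085,.11],S),Rt(S),4)
S=Rs(-99,-12); p,R=plan(tcp_from_lip([.582,-.265,.145],S),Rt(S),11,p,R)
E
```

```text
20.5 [0.5816 0.0449 0.0758] [ 34.3  57.   90.1 -59.6 103.9  61.5] F [-0.5  0.3 -4.9] T [1.82 0.05 0.08] w 0.02
lip [ 0.5842 -0.0792  0.0502] rear [0.5816 0.0292 0.0267] pitch -12.26916666003546 yaw -88.62596007128487 roll z -0.007217549571599647
rows 4 mm/row 15.2 deg/row 0.3
{"tx": -1.515, "ty": 0.047, "tz": 0.050, "rx": 0.005, "ry": 0.001, "rz": 0.002}
{"tx": -1.515, "ty": 0.050, "tz": 0.048, "rx": 0.005, "ry": 0.001, "rz": 0.002}
{"tx": -1.515, "ty": 0.054, "tz": 0.045, "rx": 0.005, "ry": 0.001, "rz": 0.002}
{"tx": -1.515, "ty": 0.057, "tz": 0.043, "rx": 0.005, "ry": 0.001, "rz": 0.002}
rows 11 mm/row 16.9 deg/row 0.8
{"tx": -0.433, "ty": 0.158, "tz": 1.624, "rx": 0.014, "ry": -0.000, "rz": 0.001}
{"tx": -0.432, "ty": 0.182, "tz": 1.622, "rx": 0.014, "ry": -0.000, "rz": 0.001}
{"tx": -0.432, "ty": 0.205, "tz": 1.619, "rx": 0.014, "ry": -0.000, "rz": 0.001}
{"tx": -0.432, "ty": 0.229, "tz": 1.616, "rx": 0.014, "ry": -0.000, "rz": 0.001}
{"tx": -0.432, "ty": 0.252, "tz": 1.612, "rx": 0.014, "ry": -0.000, "rz": 0.001}
{"tx": -0.431, "ty": 0.276, "tz": 1.609, "rx": 0.014, "ry": -0.000, "rz": 0.001}
{"tx": -0.431, "ty": 0.299, "tz": 1.604, "rx": 0.014, "ry": -0.000, "rz": 0.001}
{"tx": -0.431, "ty": 0.322, "tz": 1.600, "rx": 0.014, "ry": -0.000, "rz": 0.001}
{"tx": -0.431, "ty": 0.345, "tz": 1.595, "rx": 0.014, "ry": -0.000, "rz": 0.001}
{"tx": -0.430, "ty": 0.368, "tz": 1.590, "rx": 0.014, "ry": -0.000, "rz": 0.001}
{"tx": -0.430, "ty": 0.391, "tz": 1.585, "rx": 0.014, "ry": -0.000, "rz": 0.001}
```

Request:
jog_arm:
  increments:
    - {"tx":-0.7,"ty":0.04,"tz":0.03,"rx":0.005,"ry":-0.01,"rz":0.002}
    - {"tx":-1.2,"ty":0.05,"tz":0.05,"rx":0.005,"ry":-0.01,"rz":0.002}
    - {"tx":-1.5,"ty":0.05,"tz":0.05,"rx":0.005,"ry":-0.01,"rz":0.002}
    - {"tx":-1.5,"ty":0.05,"tz":0.05,"rx":0.005,"ry":0,"rz":0.002}
    - {"tx":-0.8,"ty":0.08,"tz":0.4,"rx":0.005,"ry":0,"rz":0.002}

```text
time_s: 21.12
tool_pos: [0.5847, 0.036, 0.1373]
tool_rot: [[0.004, 1.0, -0.005], [0.035, -0.005, -0.999], [-0.999, 0.004, -0.035]]
ft_force: [-0.5, 0.7, -3.8]
gripper_width: 0.0196
```

```bash
python3 lip.py; python3 prof.py|cut -c1-330
python3 - <<'E'
from h import *
S=Rs(-99,-13); p,R=plan(tcp_from_lip([.582,-.265,.145],S),Rt(S),11)
E
```

```text
21.12 [0.5847 0.036  0.1373] [ 33.1  53.1  89.3 -61.3 108.   57.9] F [-0.5  0.7 -3.8] T [1.78 0.05 0.01] w 0.0196
lip [ 0.5841 -0.0889  0.1156] rear [0.5848 0.0188 0.0887] pitch -14.00247139183749 yaw -90.36900382040038 roll z 0.004249986968477798
167 [(200, 28, 117), (203, 20, 121), (206, 16, 101), (209, 10, 85), (212, 3, 85), (215, -4, 88), (218, -13, 113), (221, -20, 120), (224, -27, 114), (227, -33, 115), (230, -39, 96), (233, -48, 127), (236, -55, 130), (239, -61, 127), (242, -68, 126), (245, -75, 135), (248, -82, 132), (251, -88, 138), (254, -93, 7), (257, -101, 27)
176 [(200, 41, 2), (203, 21, 116), (206, 16, 104), (209, 10, 89), (212, 3, 88), (215, -3, 86), (218, -10, 88), (221, -17, 89), (224, -25, 96), (227, -32, 96), (230, -39, 100), (233, -46, 103), (236, -54, 133), (239, -61, 136), (242, -68, 138), (245, -74, 133), (248, -81, 140), (251, -88, 142), (254, -95, 136), (257, -100, 31)]
184 [(200, 42, 3), (203, 21, 121), (206, 16, 102), (209, 11, 84), (212, 4, 82), (215, -7, 126), (218, -13, 127), (221, -17, 93), (224, -25, 96), (227, -31, 97), (230, -38, 94), (233, -46, 104)
[... 349 characters left out ...]
: 0.207, "tz": 1.596, "rx": 0.014, "ry": 0.002, "rz": 0.000}
{"tx": -0.340, "ty": 0.229, "tz": 1.592, "rx": 0.014, "ry": 0.002, "rz": 0.000}
{"tx": -0.343, "ty": 0.250, "tz": 1.589, "rx": 0.014, "ry": 0.002, "rz": 0.000}
{"tx": -0.345, "ty": 0.272, "tz": 1.584, "rx": 0.014, "ry": 0.002, "rz": 0.000}
{"tx": -0.348, "ty": 0.294, "tz": 1.580, "rx": 0.014, "ry": 0.002, "rz": 0.000}
{"tx": -0.350, "ty": 0.316, "tz": 1.575, "rx": 0.014, "ry": 0.002, "rz": 0.000}
{"tx": -0.353, "ty": 0.337, "tz": 1.570, "rx": 0.014, "ry": 0.002, "rz": 0.000}
{"tx": -0.355, "ty": 0.359, "tz": 1.565, "rx": 0.014, "ry": 0.002, "rz": 0.000}
{"tx": -0.358, "ty": 0.380, "tz": 1.559, "rx": 0.014, "ry": 0.002, "rz": 0.000}
```

Request:
jog_arm:
  increments:
    - {"tx":-0.25,"ty":0.15,"tz":1.0,"rx":0.014,"ry":0,"rz":0}
    - {"tx":-0.33,"ty":0.18,"tz":1.5,"rx":0.014,"ry":0,"rz":0}
    - {"tx":-0.34,"ty":0.2,"tz":1.8,"rx":0.014,"ry":0,"rz":0}
    - {"tx":-0.34,"ty":0.23,"tz":1.8,"rx":0.014,"ry":0,"rz":0}
    - {"tx":-0.34,"ty":0.25,"tz":1.6,"rx":0.014,"ry":0,"rz":0}

```text
time_s: 21.8
tool_pos: [0.5918, -0.0481, 0.1516]
tool_rot: [[0.003, 0.997, -0.081], [0.034, -0.081, -0.996], [-0.999, 0.001, -0.034]]
ft_force: [-0.2, 0.1, -4.0]
gripper_width: 0.0197
```

```bash
python3 lip.py
python3 - <<'E'
from h import *
S=Rs(-99,-12); p,R=plan(tcp_from_lip([.582,-.262,.140],S),Rt(S),6)
E
```

```text
21.8 [ 0.5918 -0.0481  0.1516] [ 25.6  51.2  91.4 -64.  106.2  57. ] F [-0.2  0.1 -4. ] T [ 1.71 -0.07 -0.02] w 0.0197
lip [ 0.5817 -0.1726  0.1299] rear [ 0.5905 -0.0653  0.103 ] pitch -14.027686934657332 yaw -94.66275969195246 roll z 0.0006501337635173375
rows 6 mm/row 15.5 deg/row 0.8
{"tx": -0.293, "ty": 0.283, "tz": 1.495, "rx": 0.013, "ry": 0.006, "rz": 0.001}
{"tx": -0.301, "ty": 0.302, "tz": 1.490, "rx": 0.013, "ry": 0.006, "rz": 0.001}
{"tx": -0.310, "ty": 0.321, "tz": 1.484, "rx": 0.013, "ry": 0.006, "rz": 0.001}
{"tx": -0.319, "ty": 0.340, "tz": 1.478, "rx": 0.013, "ry": 0.006, "rz": 0.001}
{"tx": -0.327, "ty": 0.358, "tz": 1.472, "rx": 0.013, "ry": 0.006, "rz": 0.001}
{"tx": -0.335, "ty": 0.377, "tz": 1.465, "rx": 0.013, "ry": 0.006, "rz": 0.001}
```

Request:
jog_arm:
  increments:
    - {"tx":-0.28,"ty":0.28,"tz":1.5,"rx":0.013,"ry":0,"rz":0}
    - {"tx":-0.28,"ty":0.3,"tz":1.7,"rx":0.013,"ry":0,"rz":0}
    - {"tx":-0.28,"ty":0.32,"tz":1.7,"rx":0.013,"ry":0,"rz":0}
    - {"tx":-0.28,"ty":0.34,"tz":1.5,"rx":0.013,"ry":0,"rz":0}
    - {"tx":-0.2,"ty":0.36,"tz":1.2,"rx":0.013,"ry":0,"rz":0}

```text
time_s: 22.42
tool_pos: [0.5996, -0.1322, 0.163]
tool_rot: [[0.003, 0.988, -0.151], [0.034, -0.151, -0.988], [-0.999, -0.002, -0.034]]
ft_force: [0.2, 0.5, -4.2]
gripper_width: 0.02
```

```bash
python3 lip.py
python3 - <<'E'
from h import *
a=r.get_image("top");C=cloud(a)
for v in range(158,186,5): print(v,[(u,*(np.round(C[v,u,1:]*1000).astype(int).tolist())) for u in range(270,352,5)])
cv2.imwrite("pics/p8.png",cv2.resize(a["pixels"][100:220,210:380,::-1],None,fx=4.5,fy=4.5,interpolation=cv2.INTER_CUBIC))
p=R=None
for q,l,n in ((5,[.580,-.258,.115],3),(25,[.580,-.255,.085],3),(45,[.580,-.252,.06],3),(60,[.580,-.25,.05],2)):
  S=Rs(-99.7,q); p,R=plan(tcp_from_lip(l,S),Rt(S),n,p,R)
E
```

```text
22.43 [ 0.5996 -0.1322  0.163 ] [ 17.9  50.2  91.8 -67.3 104.4  55.3] F [ 0.2  0.5 -4.2] T [ 1.68 -0.19  0.01] w 0.02
lip [ 0.5806 -0.2557  0.1413] rear [ 0.5969 -0.1493  0.1144] pitch -14.042923599148446 yaw -98.68191047850286 roll z -0.00213667799872918
158 [(270, -131, 165), (275, -142, 145), (280, -154, 125), (285, -165, 134), (290, -176, 140), (295, -187, 145), (300, -199, 133), (305, -211, 128), (310, -222, 127), (315, -233, 132), (320, -241, 161), (325, -252, 158), (330, -283, 4), (335, -296, 6), (340, -298, 70), (345, -322, -1), (350, -335, -5)]
163 [(270, -131, 155), (275, -142, 139), (280, -154, 127), (285, -165, 139), (290, -176, 135), (295, -187, 138), (300, -199, 129), (305, -210, 125), (310, -221, 131), (315, -230, 155), (320, -240, 166), (325, -252, 159), (330, -284, -1), (335, -296, 2), (340, -298, 71), (345, -321, 1), (350, -333, 4)]
168 [(270, -133, 1), (275, -142, 145), (280, -154, 125), (285, -165, 111), (290, -177, 117), (295, -188, 117), (300, -199, 125), (305, -210, 126), (310, -219, 154), (315, -229, 159), (320, -240, 164), (325, -250, 167), (330, -283, 4), (3
[... 1276 characters left out ...]
: -0.017, "tz": 0.717, "rx": -0.000, "ry": 0.116, "rz": -0.000}
{"tx": -0.508, "ty": -0.017, "tz": 0.662, "rx": -0.000, "ry": 0.116, "rz": -0.000}
{"tx": -0.582, "ty": -0.017, "tz": 0.599, "rx": -0.000, "ry": 0.116, "rz": -0.000}
rows 3 mm/row 11.6 deg/row 6.7
{"tx": -0.703, "ty": -0.017, "tz": 0.923, "rx": 0.000, "ry": 0.116, "rz": 0.000}
{"tx": -0.806, "ty": -0.017, "tz": 0.835, "rx": 0.000, "ry": 0.116, "rz": 0.000}
{"tx": -0.897, "ty": -0.017, "tz": 0.736, "rx": 0.000, "ry": 0.116, "rz": 0.000}
rows 2 mm/row 15.1 deg/row 7.5
{"tx": -1.267, "ty": -0.017, "tz": 0.828, "rx": -0.000, "ry": 0.131, "rz": -0.000}
{"tx": -1.364, "ty": -0.017, "tz": 0.656, "rx": -0.000, "ry": 0.131, "rz": -0.000}
```

Run:
```python
from h import *
p=R=None
for q,l,n in ((-8,[.588,-.258,.095],4),(8,[.590,-.256,.072],3),(22,[.590,-.255,.056],3),(40,[.590,-.252,.045],3),(58,[.590,-.25,.042],3)):
  S=Rs(-99.7,q); p,R=plan(tcp_from_lip(l,S),Rt(S),n,p,R)
```

```text
rows 4 mm/row 8.7 deg/row 1.5
{"tx": 0.836, "ty": 0.231, "tz": 0.100, "rx": 0.004, "ry": 0.026, "rz": 0.001}
{"tx": 0.833, "ty": 0.231, "tz": 0.121, "rx": 0.004, "ry": 0.026, "rz": 0.001}
{"tx": 0.830, "ty": 0.231, "tz": 0.142, "rx": 0.004, "ry": 0.026, "rz": 0.001}
{"tx": 0.826, "ty": 0.231, "tz": 0.163, "rx": 0.004, "ry": 0.026, "rz": 0.001}
rows 3 mm/row 5.1 deg/row 5.3
{"tx": -0.361, "ty": 0.054, "tz": 0.352, "rx": 0.000, "ry": 0.093, "rz": 0.000}
{"tx": -0.393, "ty": 0.054, "tz": 0.317, "rx": 0.000, "ry": 0.093, "rz": 0.000}
{"tx": -0.420, "ty": 0.054, "tz": 0.279, "rx": 0.000, "ry": 0.093, "rz": 0.000}
rows 3 mm/row 6.7 deg/row 4.7
{"tx": -0.495, "ty": -0.006, "tz": 0.451, "rx": -0.000, "ry": 0.081, "rz": -0.000}
{"tx": -0.530, "ty": -0.006, "tz": 0.410, "rx": -0.000, "ry": 0.081, "rz": -0.000}
{"tx": -0.562, "ty": -0.006, "tz": 0.365, "rx": -0.000, "ry": 0.081, "rz": -0.000}
rows 3 mm/row 10.6 deg/row 6.0
{"tx": -0.916, "ty": -0.017, "tz": 0.532, "rx": -0.000, "ry": 0.105, "rz": -0.000}
{"tx": -0.966, "ty": -0.017, "tz": 0.433, "rx": -0.000, "ry": 0.105, "rz": -0.000}
{"tx": -1.006, "ty": -0.017, "tz": 0.330, "rx": -0.000, "ry": 0.105, "rz": -0.000}
rows 3 mm/row 12.3 deg/row 6.0
{"tx": -1.155, "ty": -0.011, "tz": 0.430, "rx": 0.000, "ry": 0.105, "rz": 0.000}
{"tx": -1.193, "ty": -0.011, "tz": 0.307, "rx": 0.000, "ry": 0.105, "rz": 0.000}
{"tx": -1.219, "ty": -0.011, "tz": 0.181, "rx": 0.000, "ry": 0.105, "rz": 0.000}
```

Request:
jog_arm:
  increments:
    - {"tx":0.7,"ty":0.23,"tz":0.1,"rx":0.004,"ry":0.02,"rz":0}
    - {"tx":0.8,"ty":0.23,"tz":0.12,"rx":0.004,"ry":0.02,"rz":0}
    - {"tx":0.8,"ty":0.23,"tz":0.14,"rx":0.004,"ry":0.02,"rz":0}
    - {"tx":0.6,"ty":0.23,"tz":0.16,"rx":0.004,"ry":0.02,"rz":0}

```text
time_s: 22.98
tool_pos: [0.6091, -0.1376, 0.1313]
tool_rot: [[0.017, 0.986, -0.168], [0.118, -0.168, -0.979], [-0.993, -0.003, -0.12]]
ft_force: [-0.4, -0.0, -3.4]
gripper_width: 0.0196
```

```bash
python3 lip.py
python3 - <<'E'
from h import *
p=R=None
for q,l,n in ((6,[.590,-.256,.078],3),(20,[.590,-.255,.060],3),):
  S=Rs(-99.7,q); p,R=plan(tcp_from_lip(l,S),Rt(S),n,p,R)
a=r.get_image("top");C=cloud(a)
for v in (158,168,178): print(v,[(u,*(np.round(C[v,u,1:]*1000).astype(int).tolist())) for u in range(270,340,5)])
E
```

```text
22.98 [ 0.6091 -0.1376  0.1313] [ 16.9  50.9  89.9 -64.7 100.8  54.7] F [-0.4 -0.  -3.4] T [ 1.63 -0.24 -0.01] w 0.0196
lip [ 0.5883 -0.2584  0.099 ] rear [ 0.6067 -0.1504  0.0814] pitch -9.129420929555158 yaw -99.66638804087334 roll z -0.0033115637208006215
rows 3 mm/row 4.7 deg/row 5.0
{"tx": -0.365, "ty": 0.038, "tz": 0.292, "rx": -0.000, "ry": 0.088, "rz": 0.001}
{"tx": -0.390, "ty": 0.038, "tz": 0.258, "rx": -0.000, "ry": 0.088, "rz": 0.001}
{"tx": -0.411, "ty": 0.039, "tz": 0.223, "rx": -0.000, "ry": 0.088, "rz": 0.001}
rows 3 mm/row 6.3 deg/row 4.7
{"tx": -0.427, "ty": -0.006, "tz": 0.459, "rx": -0.000, "ry": 0.081, "rz": -0.000}
{"tx": -0.463, "ty": -0.006, "tz": 0.423, "rx": -0.000, "ry": 0.081, "rz": -0.000}
{"tx": -0.496, "ty": -0.006, "tz": 0.383, "rx": -0.000, "ry": 0.081, "rz": -0.000}
158 [(270, -131, 129), (275, -143, 122), (280, -155, 91), (285, -167, 102), (290, -178, 103), (295, -189, 108), (300, -201, 97), (305, -214, 91), (310, -225, 94), (315, -234, 116), (320, -245, 119), (325, -258, 112), (330, -284, 1), (335, -297, -2)]
168 [(270, -133, 3), (275, -146, -4), (280, -155, 85), (285, -167, 79), (290, -179, 76), (295, -190, 84), (300, -201, 88), (305, -213, 88), (310, -222, 120), (315, -234, 114), (320, -244, 121), (325, -256, 119), (330, -282, 6), (335, -296, 1)]
178 [(270, -132, 0), (275, -145, -1), (280, -157, -1), (285, -170, -3), (290, -177, 91), (295, -188, 104), (300, -199, 111), (305, -212, 89), (310, -220, 128), (315, -232, 127), (320, -243, 123), (325, -255, 125), (330, -282, 4), (335, -292, 22)]
```

Request:
jog_arm:
  increments:
    - {"tx":-0.5,"ty":0.03,"tz":0.28,"rx":0,"ry":0.088,"rz":0}
    - {"tx":-0.45,"ty":0.03,"tz":0.25,"rx":0,"ry":0.088,"rz":0}
    - {"tx":-0.43,"ty":0.03,"tz":0.22,"rx":0,"ry":0.088,"rz":0}

```text
time_s: 23.4
tool_pos: [0.608, -0.1469, 0.1399]
tool_rot: [[0.055, 0.986, -0.158], [0.377, -0.167, -0.911], [-0.924, -0.01, -0.381]]
ft_force: [0.3, 0.0, -3.1]
gripper_width: 0.0196
```

```bash
python3 lip.py
python3 - <<'E'
from h import *
p=R=None
for q,l,n in ((20,[.590,-.255,.058],2),(40,[.590,-.252,.047],3),(56,[.590,-.25,.045],3)):
  S=Rs(-99.7,q); p,R=plan(tcp_from_lip(l,S),Rt(S),n,p,R)
E
```

```text
23.4 [ 0.608  -0.1469  0.1399] [ 14.3  42.4  90.1 -57.5  91.2  47.1] F [ 0.3  0.  -3.1] T [ 1.5  -0.21  0.01] w 0.0196
lip [ 0.5891 -0.2547  0.0759] rear [ 0.6076 -0.1459  0.0883] pitch 6.410936170661907 yaw -99.69201422813089 roll z -0.009616449628334377
rows 2 mm/row 9.6 deg/row 6.8
{"tx": -0.626, "ty": 0.020, "tz": 0.729, "rx": -0.002, "ry": 0.119, "rz": 0.005}
{"tx": -0.708, "ty": 0.022, "tz": 0.650, "rx": -0.002, "ry": 0.119, "rz": 0.005}
rows 3 mm/row 12.0 deg/row 6.7
{"tx": -1.042, "ty": -0.017, "tz": 0.586, "rx": -0.000, "ry": 0.116, "rz": 0.000}
{"tx": -1.103, "ty": -0.017, "tz": 0.461, "rx": -0.000, "ry": 0.116, "rz": 0.000}
{"tx": -1.149, "ty": -0.017, "tz": 0.330, "rx": -0.000, "ry": 0.116, "rz": 0.000}
rows 3 mm/row 10.9 deg/row 5.3
{"tx": -1.040, "ty": -0.011, "tz": 0.340, "rx": 0.000, "ry": 0.093, "rz": 0.000}
{"tx": -1.067, "ty": -0.011, "tz": 0.242, "rx": 0.000, "ry": 0.093, "rz": 0.000}
{"tx": -1.085, "ty": -0.011, "tz": 0.142, "rx": 0.000, "ry": 0.093, "rz": 0.000}
```

Request:
jog_arm:
  increments:
    - {"tx":-0.65,"ty":0.02,"tz":0.72,"rx":0,"ry":0.119,"rz":0.004}
    - {"tx":-0.7,"ty":0.02,"tz":0.65,"rx":0,"ry":0.119,"rz":0.004}
    - {"tx":-1.04,"ty":0,"tz":0.58,"rx":0,"ry":0.11,"rz":0}
    - {"tx":-1.1,"ty":0,"tz":0.46,"rx":0,"ry":0.11,"rz":0}
    - {"tx":-1.15,"ty":0,"tz":0.33,"rx":0,"ry":0.11,"rz":0}

```text
time_s: 24.02
tool_pos: [0.5961, -0.1966, 0.1635]
tool_rot: [[0.136, 0.985, -0.104], [0.814, -0.171, -0.556], [-0.565, -0.009, -0.825]]
ft_force: [-0.2, 0.7, -2.0]
gripper_width: 0.0197
```

```bash
python3 lip.py
python3 - <<'E'
from h import *
p=R=None
for q,l,n in ((60,[.592,-.25,.045],4),):
  S=Rs(-99.7,q); p,R=plan(tcp_from_lip(l,S),Rt(S),n,p,R)
a=r.get_image("top");C=cloud(a)
for v in (158,168,178): print(v,[(u,*(np.round(C[v,u,1:]*1000).astype(int).tolist())) for u in range(285,345,4)])
E
```

```text
24.02 [ 0.5961 -0.1966  0.1635] [ -0.7  27.2  88.9 -35.4  74.   22.1] F [-0.2  0.7 -2. ] T [ 0.68 -0.05  0.07] w 0.0197
lip [ 0.5854 -0.2522  0.05  ] rear [ 0.6007 -0.168   0.1208] pitch 39.58737917183868 yaw -100.26270301007091 roll z -0.009316679963748607
rows 4 mm/row 10.2 deg/row 5.1
{"tx": -0.929, "ty": 0.124, "tz": 0.405, "rx": -0.002, "ry": 0.089, "rz": 0.000}
{"tx": -0.961, "ty": 0.123, "tz": 0.321, "rx": -0.002, "ry": 0.089, "rz": 0.000}
{"tx": -0.986, "ty": 0.123, "tz": 0.234, "rx": -0.002, "ry": 0.089, "rz": 0.000}
{"tx": -1.003, "ty": 0.123, "tz": 0.146, "rx": -0.002, "ry": 0.089, "rz": 0.000}
158 [(285, -158, 281), (289, -169, 230), (293, -178, 216), (297, -190, 169), (301, -199, 165), (305, -215, 78), (309, -225, 73), (313, -233, 83), (317, -242, 87), (321, -252, 78), (325, -263, 72), (329, -273, 65), (333, -288, 23), (337, -299, 21), (341, -300, 76)]
168 [(285, -165, 112), (289, -174, 125), (293, -182, 135), (297, -194, 89), (301, -204, 81), (305, -214, 77), (309, -223, 78), (313, -232, 85), (317, -242, 83), (321, -252, 74), (325, -262, 71), (329, -277, 27), (333, -287, 25), (337, -295, 36), (341, -299, 75)]
178 [(285, -170, -6), (289, -174, 105), (293, -183, 108), (297, -192, 121), (301, -200, 124), (305, -214, 71), (309, -224, 67), (313, -234, 61), (317, -244, 55), (321, -253, 61), (325, -262, 63), (329, -273, 54), (333, -284, 45), (337, -291, 64), (341, -310, 0)]
```

Run:
```python
from h import *
p=R=None
for q,l,n in ((52,[.592,-.243,.055],2),(68,[.594,-.235,.065],3)):
  S=Rs(-99.7,q); p,R=plan(tcp_from_lip(l,S),Rt(S),n,p,R)
```

```text
rows 2 mm/row 8.0 deg/row 6.2
{"tx": -0.784, "ty": 0.145, "tz": -0.098, "rx": -0.003, "ry": 0.108, "rz": -0.002}
{"tx": -0.769, "ty": 0.144, "tz": -0.182, "rx": -0.003, "ry": 0.108, "rz": -0.002}
rows 3 mm/row 10.1 deg/row 5.3
{"tx": -1.002, "ty": 0.021, "tz": -0.090, "rx": -0.000, "ry": 0.093, "rz": -0.000}
{"tx": -0.989, "ty": 0.021, "tz": -0.183, "rx": -0.000, "ry": 0.093, "rz": -0.000}
{"tx": -0.968, "ty": 0.021, "tz": -0.274, "rx": -0.000, "ry": 0.093, "rz": -0.000}
```

Request:
jog_arm:
  increments:
    - {"tx":-0.78,"ty":0.14,"tz":-0.1,"rx":0,"ry":0.108,"rz":0}
    - {"tx":-0.77,"ty":0.14,"tz":-0.18,"rx":0,"ry":0.108,"rz":0}
    - {"tx":-1.0,"ty":0.02,"tz":-0.09,"rx":0,"ry":0.093,"rz":0}
    - {"tx":-0.99,"ty":0.02,"tz":-0.18,"rx":0,"ry":0.093,"rz":0}
    - {"tx":-0.97,"ty":0.02,"tz":-0.27,"rx":0,"ry":0.093,"rz":0}

```text
time_s: 24.7
tool_pos: [0.5853, -0.2387, 0.1927]
tool_rot: [[0.169, 0.985, -0.04], [0.98, -0.172, -0.098], [-0.103, -0.023, -0.994]]
ft_force: [-0.0, 0.7, -1.8]
gripper_width: 0.0197
```

```bash
python3 lip.py
python3 - <<'E'
from h import *
a=r.get_image("top");C=cloud(a);br=a["pixels"].astype(int).sum(-1)
for v in (150,158,168,178,186): print(v,[(u,*(np.round(C[v,u,1:]*1000).astype(int).tolist()),int(br[v,u])) for u in range(289,345,4)])
for c in("top","side"): print(c,[(np.round(d["centre"]).tolist(),round(d["p"],2)) for d in r.place_of(c,"core_1")])
E
```

```text
24.7 [ 0.5853 -0.2387  0.1927] [-19.8  23.6  81.3  -6.3  75.5  -8.3] F [-0.   0.7 -1.8] T [-0.06  0.07 -0.01] w 0.0197
lip [ 0.5831 -0.2339  0.066 ] rear [ 0.5926 -0.1935  0.169 ] pitch 68.04209698641418 yaw -103.20242813965388 roll z -0.02296854423914293
150 [(289, -182, -2, 217), (293, -192, 1, 374), (297, -191, 159, 400), (301, -182, 390, 447), (305, -189, 393, 381), (309, -195, 400, 133), (313, -199, 425, 190), (317, -204, 442, 295), (321, -211, 443, 308), (325, -217, 446, 321), (329, -224, 441, 294), (333, -233, 429, 198), (337, -243, 405, 107), (341, -217, 616, 513)]
158 [(289, -181, 1, 293), (293, -191, 0, 328), (297, -190, 161, 476), (301, -181, 393, 445), (305, -188, 394, 434), (309, -195, 394, 433), (313, -202, 394, 354), (317, -209, 392, 271), (321, -217, 383, 160), (325, -224, 385, 109), (329, -229, 401, 272), (333, -236, 399, 287), (337, -211, 618, 374), (341, -217, 618, 530)]
168 [(289, -177, 74, 398), (293, -190, 2, 342), (297, -189, 161, 743), (301, -187, 310, 618), (305, -192, 344, 338), (309, -199, 350, 191), (313, -205, 355, 198), (317, -212, 361, 203), (321, -218,
[... 279 characters left out ...]
36, 232), (317, -214, 339, 241), (321, -221, 339, 229), (325, -229, 338, 238), (329, -236, 340, 231), (333, -204, 623, 517), (337, -209, 626, 371), (341, -215, 625, 532)]
186 [(289, -147, 626, 510), (293, -152, 628, 503), (297, -157, 627, 494), (301, -162, 624, 485), (305, -167, 626, 411), (309, -199, 335, 294), (313, -206, 339, 243), (317, -213, 338, 235), (321, -221, 339, 244), (325, -228, 339, 234), (329, -199, 626, 391), (333, -204, 626, 518), (337, -209, 628, 497), (341, -214, 627, 414)]
top [([351.0, 277.0], 0.51)]
side [([237.0, 244.0], 0.71), ([312.0, 198.0], 0.63), ([259.0, 295.0], 0.54), ([296.0, 201.0], 0.49), ([290.0, 199.0], 0.42), ([307.0, 197.0], 0.37), ([297.0, 177.0], 0.37)]
```

The load reading is back to the scoop alone (−1.8 N). I lift clear and move in front of the bin to put the scoop down.

Request:
jog_arm:
  increments:
    - {"tx":-0.1,"ty":0,"tz":-1.8,"rx":0,"ry":0,"rz":0}
    - {"tx":-0.2,"ty":0,"tz":-2.5,"rx":0,"ry":0,"rz":0}
    - {"tx":-0.2,"ty":0,"tz":-2.5,"rx":0,"ry":0,"rz":0}
    - {"tx":-0.2,"ty":0,"tz":-2,"rx":0,"ry":0,"rz":0}

```text
time_s: 25.35
tool_pos: [0.5839, -0.2318, 0.2773]
tool_rot: [[0.167, 0.984, -0.061], [0.98, -0.172, -0.104], [-0.113, -0.042, -0.993]]
ft_force: [1.0, 0.4, -1.2]
gripper_width: 0.0199
```

```bash
python3 lip.py
python3 - <<'E'
from h import *
p=R=None
for q,l,n in ((40,[.45,-.335,.13],8),(22,[.438,-.345,.05],5)):
  S=Rs(-91,q); p,R=plan(tcp_from_lip(l,S),Rt(S),n,p,R)
print(p,R)
E
```

```text
25.35 [ 0.5839 -0.2318  0.2773] [-18.8  22.   71.9  -6.8  87.5  -8.7] F [ 1.   0.4 -1.2] T [ 0.02 -0.06 -0.02] w 0.0199
lip [ 0.5791 -0.2278  0.1507] rear [ 0.5907 -0.1868  0.2532] pitch 67.40746104717073 yaw -105.76719308986011 roll z -0.04230585425764966
rows 8 mm/row 18.1 deg/row 3.6
{"tx": -0.810, "ty": -1.515, "tz": 0.578, "rx": -0.012, "ry": -0.060, "rz": -0.017}
{"tx": -0.749, "ty": -1.535, "tz": 0.607, "rx": -0.012, "ry": -0.060, "rz": -0.017}
{"tx": -0.686, "ty": -1.555, "tz": 0.632, "rx": -0.012, "ry": -0.060, "rz": -0.017}
{"tx": -0.621, "ty": -1.573, "tz": 0.653, "rx": -0.012, "ry": -0.060, "rz": -0.017}
{"tx": -0.555, "ty": -1.591, "tz": 0.670, "rx": -0.012, "ry": -0.060, "rz": -0.017}
{"tx": -0.487, "ty": -1.607, "tz": 0.683, "rx": -0.012, "ry": -0.060, "rz": -0.017}
{"tx": -0.419, "ty": -1.623, "tz": 0.691, "rx": -0.012, "ry": -0.060, "rz": -0.017}
{"tx": -0.350, "ty": -1.637, "tz": 0.695, "rx": -0.012, "ry": -0.060, "rz": -0.017}
rows 5 mm/row 21.2 deg/row 3.6
{"tx": 1.519, "ty": -0.236, "tz": 1.456, "rx": -0.000, "ry": -0.063, "rz": -0.000}
{"tx": 1.607, "ty": -0.236, "tz": 1.358, "rx": -0.000, "ry": -0.063, "rz": -0.000}
{"tx": 1.689, "ty": -0.236, "tz": 1.254, "rx": -0.000, "ry": -0.063, "rz": -0.000}
{"tx": 1.765, "ty": -0.236, "tz": 1.146, "rx": -0.000, "ry": -0.063, "rz": -0.000}
{"tx": 1.833, "ty": -0.236, "tz": 1.033, "rx": -0.000, "ry": -0.063, "rz": -0.000}
[ 0.4395404  -0.25675068  0.14100874] [[ 1.07447743e-02  9.99847695e-01 -1.37526839e-02]
 [ 6.15567707e-01 -1.74524064e-02 -7.87890736e-01]
 [-7.88010754e-01  5.55111512e-17 -6.15661475e-01]]
```

Request:
jog_arm:
  increments:
    - {"tx":-0.8,"ty":-1.5,"tz":0.55,"rx":-0.012,"ry":-0.06,"rz":-0.017}
    - {"tx":-0.75,"ty":-1.55,"tz":0.6,"rx":-0.012,"ry":-0.06,"rz":-0.017}
    - {"tx":-0.69,"ty":-1.55,"tz":0.63,"rx":-0.012,"ry":-0.06,"rz":-0.017}
    - {"tx":-0.62,"ty":-1.57,"tz":0.65,"rx":-0.012,"ry":-0.06,"rz":-0.017}
    - {"tx":-0.56,"ty":-1.6,"tz":0.67,"rx":-0.012,"ry":-0.06,"rz":-0.017}

```text
time_s: 25.98
tool_pos: [0.498, -0.2561, 0.2555]
tool_rot: [[0.053, 0.998, -0.043], [0.908, -0.066, -0.414], [-0.416, -0.017, -0.909]]
ft_force: [-0.3, -0.7, -1.4]
gripper_width: 0.0197
```

Request:
jog_arm:
  increments:
    - {"tx":-0.49,"ty":-1.6,"tz":0.68,"rx":-0.012,"ry":-0.06,"rz":-0.017}
    - {"tx":-0.42,"ty":-1.62,"tz":0.69,"rx":-0.012,"ry":-0.06,"rz":-0.017}
    - {"tx":-0.35,"ty":-1.64,"tz":0.7,"rx":-0.012,"ry":-0.06,"rz":-0.017}

```text
time_s: 26.35
tool_pos: [0.4454, -0.2711, 0.2422]
tool_rot: [[-0.013, 1.0, -0.012], [0.815, 0.004, -0.579], [-0.579, -0.017, -0.815]]
ft_force: [-0.2, 0.0, -1.9]
gripper_width: 0.0198
```

```bash
python3 lip.py
python3 - <<'E'
from h import *
a=r.get_image("top");C=cloud(a);br=a["pixels"].astype(int).sum(-1)
V,U=np.mgrid[0:420,0:560]
m=(U>286)&(U<350)&(V>125)&(V<200)&(br<170)&(C[...,2]<.08); print("dark px in bin",m.sum(),np.median(C[m],0) if m.sum() else "")
print("cores",[(np.round(d["centre"]).tolist(),round(d["p"],2)) for d in r.place_of("top","core_1")])
print("lip/grip",[(np.round(d["centre"]).tolist(),round(d["p"],2),np.round(w(a,*d["centre"]),3)) for q in("scoop_lip","scoop_grip") for d in r.place_of("top",q)[:1]])
m=(U>310)&(U<400)&(V>205)&(V<270)&(br>380)&(C[...,2]>.05)&(C[...,2]<.3); Q=C[m]; print(len(Q))
for y in np.arange(-.40,-.22,.015):
    k=Q[abs(Q[:,1]-y)<.007]
    if len(k)>4: print(round(y,3),np.round(np.percentile(k[:,2],[5,50,95]),3),np.round([k[:,0].min(),k[:,0].max()],3))
E
```

```text
26.35 [ 0.4454 -0.2711  0.2422] [ -9.3   8.  105.7 -38.8  66.3   6.2] F [-0.2  0.  -1.9] T [ 0.52  0.04 -0.01] w 0.0198
lip [ 0.4437 -0.3297  0.1298] rear [ 0.4446 -0.2429  0.1991] pitch 38.60817228976841 yaw -90.5832403547888 roll z -0.017286290955398423
dark px in bin 679 [ 0.61389154 -0.30231144  0.01308156]
cores [([353.0, 277.0], 0.68), ([309.0, 160.0], 0.62), ([322.0, 173.0], 0.57), ([330.0, 145.0], 0.54), ([328.0, 166.0], 0.48), ([270.0, 263.0], 0.36)]
lip/grip [([364.0, 227.0], 0.6, array([ 0.451, -0.364, -0.003])), ([333.0, 226.0], 0.55, array([ 0.442, -0.251,  0.263]))]
798
-0.325 [0.125 0.132 0.138] [0.405 0.483]
-0.31 [0.137 0.143 0.152] [0.405 0.482]
-0.295 [0.148 0.153 0.186] [0.408 0.482]
-0.28 [0.157 0.165 0.206] [0.408 0.481]
-0.265 [0.188 0.219 0.257] [0.408 0.482]
-0.25 [0.205 0.21  0.298] [0.41  0.468]
```

The network finds at least four cores in the bin, with one perhaps hidden, and none elsewhere. I lower the scoop lip-first; contact with the desk will then swing it flat.

Run:
```python
from h import *
S=Rs(-91,19); p,R=plan(tcp_from_lip([.440,-.355,.010],S),Rt(S),7)
print(R[:,2], "down/back 40/26 tool:",R.T@[0,.26,-.40])
```

```text
rows 7 mm/row 21.0 deg/row 2.8
{"tx": 1.315, "ty": -0.043, "tz": 1.636, "rx": 0.001, "ry": -0.049, "rz": 0.004}
{"tx": 1.394, "ty": -0.047, "tz": 1.569, "rx": 0.001, "ry": -0.049, "rz": 0.004}
{"tx": 1.469, "ty": -0.051, "tz": 1.498, "rx": 0.001, "ry": -0.049, "rz": 0.004}
{"tx": 1.541, "ty": -0.056, "tz": 1.424, "rx": 0.001, "ry": -0.049, "rz": 0.004}
{"tx": 1.609, "ty": -0.061, "tz": 1.346, "rx": 0.001, "ry": -0.049, "rz": 0.004}
{"tx": 1.673, "ty": -0.066, "tz": 1.265, "rx": 0.001, "ry": -0.049, "rz": 0.004}
{"tx": 1.734, "ty": -0.072, "tz": 1.181, "rx": 0.001, "ry": -0.049, "rz": 0.004}
[-0.01429617 -0.81902728 -0.57357644] down/back 40/26 tool: [ 0.47676798 -0.00453763  0.01648348]
```

Request:
jog_arm:
  increments:
    - {"tx":1.3,"ty":-0.04,"tz":1.6,"rx":0,"ry":-0.049,"rz":0.004}
    - {"tx":1.4,"ty":-0.05,"tz":1.55,"rx":0,"ry":-0.049,"rz":0.004}
    - {"tx":1.45,"ty":-0.05,"tz":1.5,"rx":0,"ry":-0.049,"rz":0.004}
    - {"tx":1.5,"ty":-0.05,"tz":1.4,"rx":0,"ry":-0.049,"rz":0.004}
    - {"tx":1.5,"ty":-0.06,"tz":1.3,"rx":0,"ry":-0.049,"rz":0.004}

```text
time_s: 27.18
tool_pos: [0.4558, -0.2654, 0.1435]
tool_rot: [[0.023, 1.0, 0.004], [0.647, -0.012, -0.763], [-0.762, 0.02, -0.647]]
ft_force: [0.6, -0.5, -1.7]
gripper_width: 0.0197
```

```bash
python3 lip.py
python3 - <<'E'
from h import *
S=Rs(-91,19); p,R=plan(tcp_from_lip([.440,-.360,.006],S),Rt(S),3)
E
```

```text
27.18 [ 0.4558 -0.2654  0.1435] [ -0.3  18.8 118.6 -60.4  61.3  40.9] F [ 0.6 -0.5 -1.7] T [ 0.69  0.02 -0.01] w 0.0197
lip [ 0.4567 -0.3499  0.049 ] rear [ 0.457  -0.2487  0.0947] pitch 24.318250644510236 yaw -90.16338605355493 roll z 0.019989658840304028
rows 3 mm/row 17.7 deg/row 1.8
{"tx": 1.254, "ty": -0.507, "tz": 1.148, "rx": 0.006, "ry": -0.031, "rz": -0.004}
{"tx": 1.291, "ty": -0.495, "tz": 1.111, "rx": 0.006, "ry": -0.031, "rz": -0.004}
{"tx": 1.327, "ty": -0.484, "tz": 1.073, "rx": 0.006, "ry": -0.031, "rz": -0.004}
```

Request:
jog_arm:
  increments:
    - {"tx":1.2,"ty":-0.8,"tz":1.1,"rx":0.006,"ry":-0.031,"rz":-0.004}
    - {"tx":1.25,"ty":-0.8,"tz":1.05,"rx":0.006,"ry":-0.031,"rz":-0.004}
    - {"tx":1.2,"ty":-0.8,"tz":1.0,"rx":0.006,"ry":-0.031,"rz":-0.004}

```text
time_s: 27.55
tool_pos: [0.4397, -0.2655, 0.0932]
tool_rot: [[0.016, 1.0, -0.009], [0.573, -0.016, -0.819], [-0.819, 0.008, -0.573]]
ft_force: [0.4, -0.9, -1.2]
gripper_width: 0.0197
```

```bash
python3 lip.py
```

```text
27.55 [ 0.4397 -0.2655  0.0932] [  2.4  25.7 124.2 -68.4  61.7  56. ] F [ 0.4 -0.9 -1.2] T [ 0.73  0.04 -0.03] w 0.0197
lip [ 0.4389 -0.3584  0.007 ] rear [ 0.4403 -0.2535  0.0431] pitch 18.963565606907576 yaw -90.7846143736594 roll z 0.007799805138715428
```

Request:
jog_arm:
  increments:
    - {"tx":0.8,"ty":0,"tz":0.1,"rx":0,"ry":0.01,"rz":0}
    - {"tx":0.9,"ty":0,"tz":0.05,"rx":0,"ry":0.01,"rz":0}
    - {"tx":0.9,"ty":0,"tz":0.05,"rx":0,"ry":0.01,"rz":0}

```text
time_s: 27.92
tool_pos: [0.4427, -0.2523, 0.0719]
tool_rot: [[0.018, 1.0, -0.009], [0.594, -0.018, -0.804], [-0.804, 0.009, -0.595]]
ft_force: [-0.5, -1.0, 1.8]
gripper_width: 0.0198
```

```bash
python3 lip.py
```

```text
27.93 [ 0.4427 -0.2523  0.0719] [  3.3  27.4 124.4 -67.6  60.2  57.7] F [-0.5 -1.   1.8] T [-0.33  0.31 -0.3 ] w 0.0198
lip [ 0.4419 -0.3429 -0.0167] rear [ 0.4434 -0.239   0.0221] pitch 20.482931021341276 yaw -90.8304822309578 roll z 0.009488477911360139
```

Request:
jog_arm:
  increments:
    - {"tx":0.9,"ty":-0.05,"tz":0.05,"rx":0,"ry":0.01,"rz":0}
    - {"tx":0.9,"ty":-0.05,"tz":0.05,"rx":0,"ry":0.01,"rz":0}
    - {"tx":0.8,"ty":0,"tz":0.05,"rx":0,"ry":0.01,"rz":0}

```text
time_s: 28.3
tool_pos: [0.4441, -0.2369, 0.0499]
tool_rot: [[0.021, 1.0, -0.005], [0.62, -0.017, -0.784], [-0.784, 0.013, -0.62]]
ft_force: [0.4, -0.7, 1.1]
gripper_width: 0.02
```

```bash
python3 lip.py
cat > sc.py <<'E'
from h import *
a=r.get_image("top");C=cloud(a);br=a["pixels"].astype(int).sum(-1);V,U=np.mgrid[0:420,0:560]
m=(U>310)&(U<400)&(V>205)&(V<270)&(br>380)&(C[...,2]<.3)&(C[...,2]>-.01); Q=C[m]
for y in np.arange(-.40,-.22,.015):
    k=Q[(abs(Q[:,1]-y)<.007)&(abs(Q[:,0]-.443)<.025)]
    if len(k)>4: print(round(y,3),np.round(np.percentile(k[:,2],[5,50,95]),3))
E
python3 sc.py
```

```text
28.3 [ 0.4441 -0.2369  0.0499] [  4.4  28.9 124.8 -66.9  58.2  59.7] F [ 0.4 -0.7  1.1] T [-0.23  0.19 -0.08] w 0.02
lip [ 0.4439 -0.3246 -0.0416] rear [ 0.445  -0.2219  0.0006] pitch 22.340551261212426 yaw -90.63521066102791 roll z 0.013284589262408166
-0.355 [-0.004  0.     0.004]
-0.34 [-0.003  0.002  0.005]
-0.325 [-0.002  0.002  0.006]
-0.31 [-0.003  0.002  0.006]
-0.295 [-0.001  0.003  0.007]
-0.28 [-0.002  0.002  0.006]
-0.265 [-0.     0.003  0.008]
-0.25 [0.001 0.038 0.046]
```

Request:
jog_arm:
  increments:
    - {"tx":0.3,"ty":0,"tz":0.1,"rx":0,"ry":0,"rz":0}

```text
time_s: 28.48
tool_pos: [0.4444, -0.2354, 0.0469]
tool_rot: [[0.02, 1.0, -0.004], [0.62, -0.016, -0.785], [-0.785, 0.013, -0.62]]
ft_force: [-1.8, 7.9, 17.8]
gripper_width: 0.0197
```

Request:
jog_arm:
  increments:
    - {"tx":0,"ty":0,"tz":0,"rx":0,"ry":0,"rz":0}
    - {"tx":0,"ty":0,"tz":0,"rx":0,"ry":0,"rz":0}
    - {"tx":0,"ty":0,"tz":0,"rx":0,"ry":0,"rz":0}
    - {"tx":0,"ty":0,"tz":0,"rx":0,"ry":0,"rz":0}
    - {"tx":0,"ty":0,"tz":0,"rx":0,"ry":0,"rz":0}
  claw: 110

```text
time_s: 29.1
tool_pos: [0.4451, -0.2343, 0.0454]
tool_rot: [[0.021, 1.0, -0.003], [0.623, -0.015, -0.782], [-0.782, 0.015, -0.624]]
ft_force: [-0.5, -0.2, 0.3]
gripper_width: 0.0521
```

```bash
python3 lip.py; python3 sc.py
```

```text
29.1 [ 0.4451 -0.2343  0.0454] [  4.6  29.3 124.9 -67.   57.8  60.2] F [-0.5 -0.2  0.3] T [ 0.39 -0.   -0.05] w 0.0521
lip [ 0.4451 -0.3216 -0.0465] rear [ 0.4461 -0.2191 -0.0039] pitch 22.577044843236443 yaw -90.53028363416745 roll z 0.014887855896138672
-0.355 [-0.005 -0.001  0.005]
-0.34 [-0.003  0.001  0.006]
-0.325 [-0.003  0.001  0.005]
-0.31 [-0.002  0.001  0.005]
-0.295 [-0.003  0.001  0.006]
-0.28 [-0.002  0.002  0.006]
-0.265 [-0.003  0.002  0.006]
-0.25 [-0.001  0.004  0.042]
```

Request:
jog_arm:
  increments:
    - {"tx":-1.2,"ty":0,"tz":-0.95,"rx":0,"ry":0,"rz":0}
    - {"tx":-2.0,"ty":0,"tz":-1.8,"rx":0,"ry":0,"rz":0}
    - {"tx":-2.2,"ty":0,"tz":-2.2,"rx":0,"ry":0.05,"rz":0}
    - {"tx":-2.2,"ty":0,"tz":-2.5,"rx":0,"ry":0.05,"rz":0}
    - {"tx":-1.5,"ty":0,"tz":-3,"rx":0,"ry":0.05,"rz":0}

```text
time_s: 29.78
tool_pos: [0.4415, -0.2134, 0.1838]
tool_rot: [[0.014, 1.0, -0.006], [0.737, -0.014, -0.676], [-0.676, 0.005, -0.737]]
ft_force: [0.5, 0.4, 0.1]
gripper_width: 0.052
```

Request:
jog_arm:
  increments:
    - {"tx":0,"ty":-2.5,"tz":-3,"rx":0,"ry":0.05,"rz":0}
    - {"tx":0,"ty":-2.5,"tz":-3,"rx":0,"ry":0.05,"rz":0}
    - {"tx":1,"ty":-2.5,"tz":-2,"rx":0,"ry":0.05,"rz":0}
    - {"tx":2,"ty":-1.5,"tz":-1,"rx":0,"ry":0.05,"rz":0}
    - {"tx":2,"ty":0,"tz":0,"rx":0,"ry":0,"rz":0}

```text
time_s: 30.4
tool_pos: [0.3503, -0.1111, 0.231]
tool_rot: [[0.023, 1.0, 0.004], [0.861, -0.017, -0.509], [-0.508, 0.015, -0.861]]
ft_force: [0.6, 0.9, -0.6]
gripper_width: 0.0519
```

```bash
python3 lip.py|head -1; python3 sc.py
python3 - <<'E'
from h import *
a=r.get_image("top");b=r.get_image("side")
for c in("top","side"): print(c,[(np.round(d["centre"]).tolist(),round(d["p"],2)) for d in r.place_of(c,"core_1")])
A=cv2.resize(a["pixels"][100:300,200:420,::-1],(660,600)); B=b["pixels"][180:320,190:450,::-1]
A=cv2.resize(a["pixels"][105:265,225:400,::-1],(437,400),interpolation=cv2.INTER_CUBIC)
B=cv2.resize(b["pixels"][170:310,240:440,::-1],(363,254),interpolation=cv2.INTER_CUBIC); B=cv2.copyMakeBorder(B,0,146,0,0,0)
cv2.imwrite("pics/f.png",np.hstack([A,B]))
E
```

```text
30.4 [ 0.3503 -0.1111  0.231 ] [  9.9  -1.5 115.2 -31.4  74.3  21.9] F [ 0.6  0.9 -0.6] T [ 0.23  0.06 -0.02] w 0.0519
-0.355 [-0.004  0.     0.003]
-0.34 [-0.004  0.001  0.005]
-0.325 [-0.002  0.002  0.005]
-0.31 [-0.003  0.001  0.005]
-0.295 [-0.002  0.001  0.006]
-0.28 [-0.003  0.002  0.005]
-0.265 [-0.003  0.001  0.006]
-0.25 [-0.002  0.005  0.043]
-0.235 [0.03  0.048 0.062]
top [([268.0, 262.0], 0.67), ([326.0, 175.0], 0.57), ([304.0, 160.0], 0.56), ([320.0, 186.0], 0.48), ([354.0, 278.0], 0.46), ([331.0, 147.0], 0.44), ([328.0, 165.0], 0.43)]
side [([239.0, 246.0], 0.7), ([332.0, 244.0], 0.46), ([259.0, 296.0], 0.46), ([352.0, 234.0], 0.4)]
```

View pics/f.png

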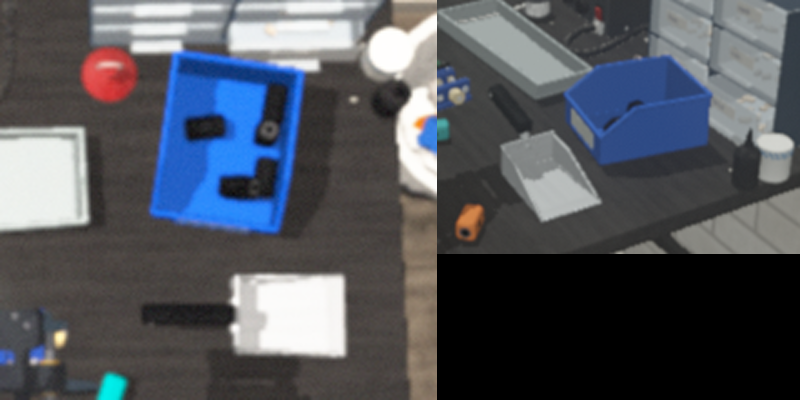

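The last picture shows the scoop flat at (290,315), and the bin upright with cores at (205,127), (273,100), (268,128), (238,187) and (265,172). The tray is empty, and the jar, bottle and cup are standing.

```bash
python3 -c "
from h import *
print(r.sign_off())"
```

```text
the job is handed in; nothing more can be done
None
```

I moved all five black ferrite cores from the tray into the blue bin with the scoop and laid the scoop flat on the desk, released. The job is handed in at about 30 s on the robot's clock, with no verdict reported.

**Last checks**
- **Cores:** the final picture and the detector both show five cores in the bin. Some overlap in the top view, so the count of five is my reading of the picture plus the detector. The part of the tray in the picture is empty.
- **Bin and bystanders:** the bin is upright. The jar, bottle and suction cup look undisturbed. The spool is outside the final picture and I did not check it, but the arm never worked near it.
- **Scoop:** the pan floor measured level within about 2 mm of the desk, and the gripper is open and clear. It lies close to where it started.
- **Forces and drop:** the highest force I read was about 18 N. The cores were tipped out with the lip about 5 cm above the desk, inside the bin.

**What went wrong on the way:** the scoop twisted in the fingers when I first tried to tilt the load up. I set it down, gripped it again nearer the pan, and eased it up with the gripper turned nearly in line with the handle. After that it held through the carry and the pour.

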